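Pull in the parts tray, stack the cases and clip the pin vice away

ROBOT

A 6-joint arm with a two-finger parallel gripper is mounted at the origin on the work surface. World frame = base frame: x ahead of the robot, y to its left, z up, the work surface at z = 0. Lengths are in m, angles in degrees, forces in N, time in s.
With the tool pointing down it reaches from about 0.4 to 0.825 m from the base axis. Payload 7 kg.
Tool frame: the origin (TCP) lies on the centre line of the jaws, within the pads' length; the fingertips stand 8 mm ahead of it and the grasp point (between the pads) lies 11 mm behind it; z points along the fingers, y is the line along which they close (so a half turn about z gives the same grasp; the last joint's range is limited). The gripper opens to 88 mm and grips with 3 to 60 N. Pads are 19 mm wide; open, the fingers measure 130 mm over their backs; the gripper's body (78 mm by 193 mm) begins 47 mm behind the grasp point.
Start: joints at [86.752, 20.546, 0.682, 0, -70.136, -16.507], TCP at [0.228, 0.635, 0.235] pointing down, gripper open.
Joint ranges: [-176.03, 176.03], [-82.01, 121.73], [-58.28, 71.71], [-173.87, 95.51], [-174.79, -0.11], [-173.66, 173.66]. Speed limits (degrees/s): [136.94, 136.94, 172.46, 180, 180, 180].

INTERFACE

Orientations are given as [roll, pitch, yaw] about the fixed x, y, z axes, in that order (R = Rz(yaw) Ry(pitch) Rx(roll)).
In Python, from plant import telemetry, viewer, close_job, models gives the robot as it stands.
- The arm moves only by the shell command python3 -m handwheel 'ROWS' [FORCE]. ROWS is JSON, a list of rows, each an object with "grip": the closure, from -1 (fully open) to 1 (shut); "travel": the shift along the tool's x, y, z as a fraction of full scale, a list of three; "spin": the turn about the tool's z as a fraction of full scale. A call has 1 to 8 rows; each row shifts and turns the commanded pose from where the row before left it, along the tool's axes as they then stand; what a row does not reach is not made up. Full scale, the value 1, is 0.025 m for a shift and 5 degrees for a turn. A row lasts 1/8 s, in which the tool goes at most 62.5 mm and 10.7 degrees, less where a joint would pass 70% of its speed; a pose out of reach is approached as far as the arm can. A call with a number of a shift or a turn outside -1 to 1 is refused whole. A call with a gripper value outside its range is refused whole. The fingers move at their own pace and stop on an object; FORCE is the grip in N (left out, the last holds). Time passes only in rows, so rows that do not move let the fingers close. It gives the time, the measured TCP pose, the force, the opening and the grip force at its end, in the units of the state.
- telemetry.get_state(): the state, without advancing time (a new reading comes with each control period).
- viewer.capture(name): name is "side" or "top"; returns the picture (400x640x3 uint8, red, green, blue); there is no depth.
- viewer.calibration(name): a dict with "fx", "fy", "cx", "cy" (pixels), "T" (4x4, takes a point from camera to world coordinates). Camera axes: x right, y down, z forward; pixel columns grow to the right and rows downward; lengths in m; the calibration is good to about 2 mm. A picture is of the moment at which its call begins. calibration takes no time and is no camera call.
- close_job(): hands the job in; it is judged then, once.
Trained networks look in the newest picture that a camera, given by its name, has taken for a name from the list of things; names that differ only in an ending like _2 or _b are one class to them, and where a whole thing is asked for, a point or a joint stands for the part that bears it (a point fixed in the world has none). Each returns a list of dicts, best first, with "p" (0 to 1); they miss things now and then, are a little off and sometimes report something else, mostly with a low value. They report only what shows in the picture. A call takes as long as a camera call. They do not tell look-alikes from the thing itself.
- models.find_in(camera, thing): "position" ([column, row] in pixels, amid what is visible of it).
The state is a dict: "time_s": time; "joints": joint angles; "qd": joint speeds; "joint_torque": joint torques, N m; "tcp_pos": TCP position; "eef_rot": TCP orientation; "contact_force": force on the tool from outside, world axes, zero at the start; "moment": the same for the moment, N m; "gripper_width": finger opening in m; "gripper_force": force on a finger pad.
Only numpy, scipy, OpenCV 4.12 (cv2) and the standard library are available. Lean on these libraries where they do the work, as an engineer would, in place of code of your own. Each camera call takes 0.05 s, during which the arm holds its last target. There are 200 camera calls.

TASK

Hook a fingertip behind the tall far lip of the grey parts tray and drag it, with everything in it, up to the wooden bench stop until its near edge rests flat against the stop. Then empty it: press the pin vice down into the two black fork clips until it is fully home between them, its wooden grip midway between the forks and the sprung steel jaw snapped shut over it, and stack the closed white cases (three or four of them) squarely and lid up on the low wooden plinth, centred and lengthwise with it, the largest at the bottom and each next smaller one on top. Keep the tray down on the bench, leave it against the stop in the end, and do not disturb the other things on the bench.

Things in the scene. Friction and masses are not known exactly. Their poses are not given: they have to be found in the camera images.
- tray: Loose grey plastic parts tray, 184 (its x) by 248 (its y), floor 4 thick, all walls 4 thick. Near (-x) and side walls are 14 high, the far (+x) wall is the lip, 45 high. Origin: centre of the underside; x points from the near edge to the far lip. 0.35 to 0.7 kg; it slides on the bench. It starts some 60 to 110 mm beyond the stop, holding the cases and the pin vice, all on its floor.
- tray_lip (a point): Top of the tray's far lip, midway along it, on its outer (far) face, 45 above the tray's underside.
- tray_front (a point): Bottom of the tray's near outer face, midway along it.
- stop: Wooden bench stop fixed to the bench, a bar 22 (x) by 300 (y) by 18 high. Origin: centre of its underside; its face towards the tray is 11 along its +x. The tray is home when its near edge lies against this face.
- case_a: Closed white card case, the largest of the four sizes: 78 long (its x) by 50 wide (its y) by 28 high (its z), with a thin grey seam round it below the middle. Origin: its centre; z is up, out of the lid, as it starts; it may be turned end for end. 0.04 to 0.2 kg. May be absent (at least three of the four are there).
- case_b: Closed white card case, the second largest of the four sizes: 70 long (its x) by 44 wide (its y) by 28 high (its z), with a thin grey seam round it below the middle. Origin: its centre; z is up, out of the lid, as it starts; it may be turned end for end. 0.04 to 0.2 kg. May be absent (at least three of the four are there).
- case_c: Closed white card case, the third largest of the four sizes: 62 long (its x) by 38 wide (its y) by 28 high (its z), with a thin grey seam round it below the middle. Origin: its centre; z is up, out of the lid, as it starts; it may be turned end for end. 0.04 to 0.2 kg. May be absent (at least three of the four are there).
- case_d: Closed white card case, the smallest of the four sizes: 54 long (its x) by 32 wide (its y) by 28 high (its z), with a thin grey seam round it below the middle. Origin: its centre; z is up, out of the lid, as it starts; it may be turned end for end. 0.04 to 0.2 kg. May be absent (at least three of the four are there).
- pinvice: Loose pin vice: dark square wooden grip 44 long by 16 by 16 in the middle, a round steel rod 10 in diameter sticking out 43 from each end; 130 long in all, along its x. Origin: its centre, on the axis. 0.06 kg. Lies in the tray with its length roughly along the tray's x; either end may go to either fork.
- plinth: Low wooden plinth fixed to the bench, 100 long (its x) by 66 wide (its y) by 12 high. Origin: centre of its underside. The column of cases stands on it, lengthwise with it.
- plinth_top (a point): Centre of the plinth's top face, 12 above the bench.
- holder: Fixed pin vice holder: aluminium base plate 64 (x) by 130 (y) by 8 high with two black fork clips 12 thick at y = -45 and +45, open between. In each the rod drops to a rest between a fixed wall on the -x side and the jaw on the +x side; the slot is 13 wide at the bottom and flares at its mouth, 78 to 80 above the bench. A rod lies in it along the holder's y. Between the forks the space is free for fingers down to about 35 above the bench. Origin: centre of the underside.
- seat (a point): Where the pin vice's centre is when seated: on the holder's middle, 55 above the bench (rod resting 50 above the bench).
- jaw (a joint): Sprung steel jaw of the holder, one hinged piece (axis along the holder's y) with a sloping nose over both forks. 0 rad is shut, grows as it is pushed outward (+x of the holder); a spring shuts it. Pressing the rod straight down opens it by 0.05 to 0.15 rad at roughly 5 to 12 N, then it snaps back to 0 above the rod.
Not all that is in view belongs to the job. Leave any pink look-alike of the case_a alone.

How it is judged (in metres and radians):
On the way:
1. the tray rests against the stop with the cases and the pin vice still in it (x of tray_front in the frame of stop below 0.023 m and angle between the x axis of tray and the x axis of stop, either way round below 0.08 rad and angle between tray's own z axis and vertical below 0.05 rad and y of tray in the frame of stop between -0.09 and 0.09 m and x of case_a in the frame of tray between -0.095 and 0.095 m and y of case_a in the frame of tray between -0.125 and 0.125 m and z of each of case_a, case_b, case_c, case_d, pinvice in the frame of tray below 0.06 m and x of case_b in the frame of tray between -0.095 and 0.095 m and y of case_b in the frame of tray between -0.125 and 0.125 m and x of case_c in the frame of tray between -0.095 and 0.095 m and y of case_c in the frame of tray between -0.125 and 0.125 m and x of case_d in the frame of tray between -0.095 and 0.095 m and y of case_d in the frame of tray between -0.125 and 0.125 m and x of pinvice in the frame of tray between -0.095 and 0.095 m and y of pinvice in the frame of tray between -0.125 and 0.125 m), for 0.2 s.
At the end, for the whole second after the job is handed in: Tray within 12 mm of the stop, parallel within 0.08 rad; every case flat, lid up, in the column, within 10 mm of the plinth's centre and 0.15 rad of its length, larger below smaller; pin vice seated (4 mm across, 3 mm in height, 14 mm along), jaw below 0.05 rad; all at rest (x of tray_front in the frame of stop below 0.023 m and angle between the x axis of tray and the x axis of stop, either way round below 0.08 rad and angle between tray's own z axis and vertical below 0.05 rad and y of tray in the frame of stop between -0.09 and 0.09 m and horizontal distance between each of case_a, case_b, case_c, case_d and plinth_top below 0.01 m and angle between the x axis of each of case_a, case_b, case_c, case_d and the x axis of plinth, either way round below 0.15 rad and angle between each of case_a, case_b, case_c, case_d's own z axis and vertical below 0.08 rad and linear speed of each of case_a, case_b, case_c, case_d, pinvice, tray below 0.02 m/s and z of each of case_b, case_c, case_d in the frame of case_a above 0.02 m and z of each of case_c, case_d in the frame of case_b above 0.02 m and z of case_d in the frame of case_c above 0.02 m and x of pinvice in the frame of seat between -0.004 and 0.004 m and z of pinvice in the frame of seat between -0.003 and 0.003 m and y of pinvice in the frame of seat between -0.014 and 0.014 m and angle between the x axis of pinvice and the y axis of holder, either way round below 0.08 rad and value of joint jaw below 0.05 rad); the robot touches nothing.
It fails at once if the tray is lifted or tipped (height (world z) of tray above 0.03 m or angle between tray's own z axis and vertical above 0.25 rad).
It fails at once if another thing on the bench is moved more than 40 mm (distance of any of tape, jar, glue, paintpot, driver, caliper, spray from where it was at the start of the episode above 0.04 m).
Of case_a, case_b, case_c, case_d only 3 to 4 are there at a start; the rules pass over those that are not, and their reading is None.
At some moment in a run one of tray may be knocked a few centimetres aside while the robot is not near it.
Once in a run the grip may slacken for a moment while it holds something.
It also fails if it takes over 210 s, if anything falls off the work surface, if the arm or the gripper's body presses on something with over 40 N, if the wrist force passes 120 N, or if a joint passes its speed limit or range.

## Working session

There is one attempt and no reset: what is moved stays moved. The work goes in short steps, Python scripts to look and compute and a shell command to move; the robot and the scene stay as the last step left them, time stands still between calls to the robot, and variables do not carry over. Pictures are saved under pics/ and viewed, at most 14 in all, crops included, and the job is handed in when it is done.

```bash
ls; mkdir -p pics
cat > h.py <<'E'
import numpy as np,cv2
from plant import telemetry,viewer,models
def cap(n,f=None):
    im=viewer.capture(n)
    if f: cv2.imwrite('pics/'+f,cv2.cvtColor(im,cv2.COLOR_RGB2BGR))
    return im
def w(n,px,z):
    c=viewer.calibration(n);T=np.array(c['T'])
    d=T[:3,:3]@np.array([(px[0]-c['cx'])/c['fx'],(px[1]-c['cy'])/c['fy'],1]);o=T[:3,3]
    return o+d*(z-o[2])/d[2]
def px(n,p):
    c=viewer.calibration(n);T=np.array(c['T']);q=T[:3,:3].T@(np.array(p)-T[:3,3])
    return np.array([c['fx']*q[0]/q[2]+c['cx'],c['fy']*q[1]/q[2]+c['cy']])
E
python3 - <<'E'
from h import *
np.set_printoptions(precision=3,suppress=True)
for n in('top','side'):
    cap(n,n+'0.png');c=viewer.calibration(n);print(n,c['fx'],np.array(c['T']))
    for t in['tray','stop','case_a','pinvice','plinth','holder','jaw']:
        print(t,[(np.round(r['position']).tolist(),round(r['p'],2)) for r in models.find_in(n,t)])
print(telemetry.get_state())
E
```

```text
pics
top 484.02101724833267 [[ 0.023 -0.994  0.11   0.436]
 [-1.    -0.025 -0.013  0.001]
 [ 0.016 -0.11  -0.994  1.19 ]
 [ 0.     0.     0.     1.   ]]
tray [([279.0, 197.0], 0.75)]
stop []
case_a [([319.0, 130.0], 0.92), ([199.0, 129.0], 0.82), ([298.0, 216.0], 0.81), ([165.0, 258.0], 0.74), ([277.0, 196.0], 0.73), ([357.0, 289.0], 0.72), ([268.0, 180.0], 0.69), ([265.0, 214.0], 0.65)]
pinvice [([234.0, 201.0], 0.57), ([453.0, 221.0], 0.56)]
plinth [([453.0, 222.0], 0.74)]
holder [([389.0, 226.0], 0.97)]
jaw [([279.0, 196.0], 0.32)]
side 444.1241162739752 [[-0.998 -0.042  0.047  0.499]
 [-0.063  0.584 -0.809  0.817]
 [ 0.007 -0.811 -0.585  0.633]
 [ 0.     0.     0.     1.   ]]
tray [([301.0, 270.0], 0.73)]
stop [([389.0, 268.0], 0.75), ([331.0, 255.0], 0.21)]
case_a [([288.0, 250.0], 0.94), ([333.0, 228.0], 0.93), ([326.0, 255.0], 0.87), ([404.0, 196.0], 0.85), ([390.0, 354.0], 0.84), ([206.0, 309.0], 0.8), ([241.0, 211.0], 0.55), ([302.0, 270.0], 0.36)]
pinvice [([306.0, 278.0], 0.67)]
plinth [([333.0, 150.0], 0.93), ([330.0, 252.0], 0.66)]
holder [([348.0, 180.0], 0.89)]
jaw [([342.0, 163.0], 0.45), ([334.0, 154.0], 0.18)]
{'time_s': 0.8, 'joints': array([ 86.75 ,  20.545,   0.681,   0.002, -70.135, -16.506]), 'qd': array([-0.004, -0.045, -0.022,  0.014,  0.055, -0.051]), 'joint_torque': array([  0.001, -58.23 ,  29.328,   7.002,   0.013,  -0.   ]), 'tcp_pos': array([0.228, 0.635, 0.235]), 'eef_rot': array([-179.999,   -0.001,  -19.756]), 'contact_force': array([-0.119,  0.353, -0.537]), 'moment': array([-0.06 ,  0.058, -0.052]), 'gripper_force': 0.0, 'gripper_width': 0.08761053054994697}
```

View pics/top0.png

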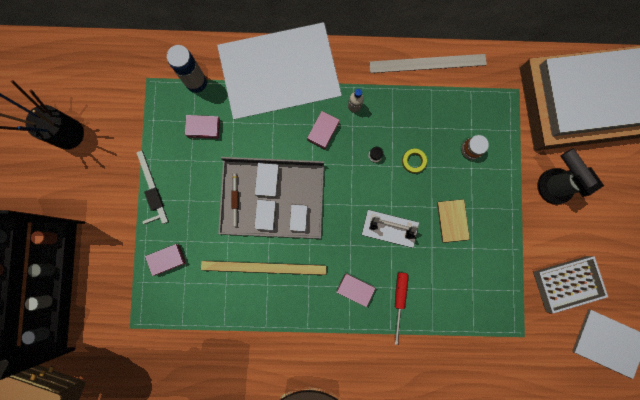

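View pics/side0.png

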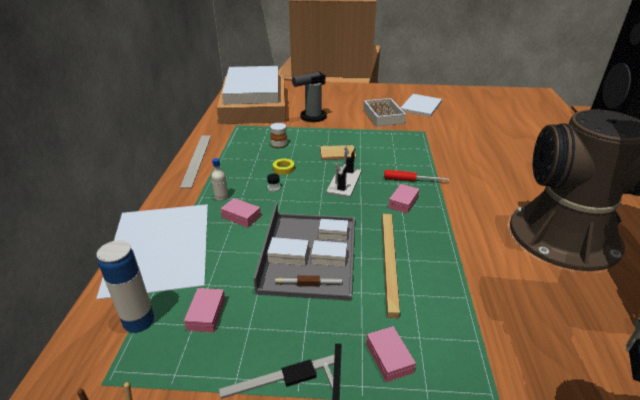

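Top view: three white cases in the tray at about (267,180), (265,215), (298,218), and the pin vice at (235,200). The look-alikes are the pink cases at (319,130), (202,126), (165,260) and (356,290), which I leave alone. The plinth is at (453,221), the holder at (390,228) and the stop at (264,268). White objects (mat paper, box lids) lie off the mat.

```bash
cat >> h.py <<'E'
def rect(n,mask,z,minA=60):
    """metric min-area rects of mask blobs projected to plane z: centre, L, W, yaw of long side"""
    out=[]
    for c in cv2.findContours(mask.astype(np.uint8),cv2.RETR_EXTERNAL,cv2.CHAIN_APPROX_NONE)[0]:
        if cv2.contourArea(c)<minA: continue
        P=np.array([w(n,p,z)[:2] for p in c[:,0,:]+0.0],np.float32)
        (x,y),(a,b),t=cv2.minAreaRect(P*1000)
        if a<b:a,b,t=b,a,t+90
        out.append([round(v,1) for v in(x,y,a,b,(t+90)%180-90)]+[c[:,0].mean(0).round().tolist()])
    return out
E
python3 - <<'E'
from h import *
im=cv2.cvtColor(cv2.imread('pics/top0.png'),cv2.COLOR_BGR2RGB);hsv=cv2.cvtColor(im,cv2.COLOR_RGB2HSV)
print(hsv[218,300],hsv[200,235],hsv[268,264],hsv[221,453],hsv[190,290],hsv[185,235],hsv[227,370])
roi=np.zeros((400,640),bool);roi[150:330,150:510]=1
print('cases',rect('top',roi&(hsv[...,1]<40)&(hsv[...,2]>135),.032,40))
print('wood',rect('top',roi&(abs(hsv[...,0].astype(int)-21)<6)&(hsv[...,1]>80)&(hsv[...,2]>100),.015))
g=roi&(hsv[...,1]<90)&((hsv[...,0]<25)|(hsv[...,0]>140)); g=cv2.morphologyEx(g.astype(np.uint8),cv2.MORPH_CLOSE,np.ones((7,7)))
print('tray',rect('top',g,.01,400))
a=cv2.resize(im[150:245,212:332],(800,633))[:600]
b=cv2.resize(im[190:260,350:480],(800,431))
cv2.imwrite('pics/c1.png',cv2.cvtColor(cv2.resize(np.vstack([a,b]),(620,799*775//800))[:600] if 0 else np.hstack([cv2.resize(im[150:245,212:332],(400,317)),cv2.resize(im[190:265,355:480],(400,240),)[:240].copy() if 0 else cv2.copyMakeBorder(cv2.resize(im[190:265,355:480],(400,240)),0,77,0,0,cv2.BORDER_CONSTANT)]),cv2.COLOR_RGB2BGR))
E
```

```text
[103  10 181] [ 10 178  83] [ 25 106 171] [ 23 107 174] [ 13  28 127] [ 24  27 134] [165  19  27]
cases [[501.4, -180.8, 126.2, 61.3, 77.3, [388.0, 228.0]], [515.3, 376.7, 36.5, 36.1, 23.0, [159.0, 216.0]], [521.8, 41.6, 61.5, 39.0, -2.5, [298.0, 217.0]], [527.6, 121.9, 70.7, 45.5, -2.8, [264.0, 214.0]], [612.6, 121.3, 77.2, 51.7, -3.2, [266.0, 179.0]]]
wood [[400.6, 120.0, 295.6, 21.4, 89.2, [263.0, 268.0]], [525.2, -337.9, 98.6, 64.6, 7.3, [453.0, 220.0]]]
tray [[352.2, -102.3, 81.7, 51.3, 64.9, [356.0, 290.0]], [414.4, 358.3, 86.0, 53.5, -66.7, [166.0, 260.0]], [502.7, -189.7, 117.2, 48.2, 77.3, [393.0, 227.0]], [571.9, 109.6, 250.5, 189.1, 88.9, [271.0, 197.0]]]
```

View pics/c1.png

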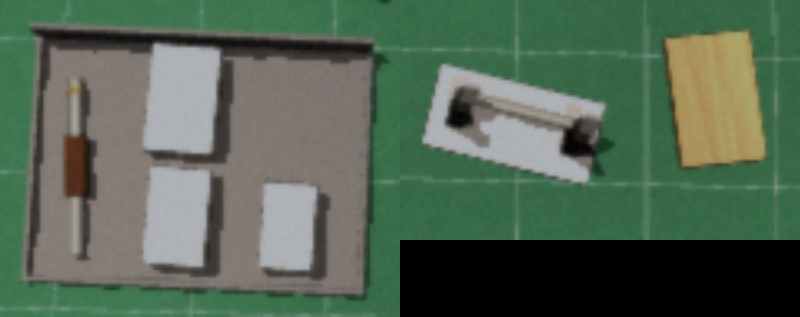

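The crop shows three white cases (A 78x50 at px (266,179), B at (264,214), C at (298,217); case_d is absent). The pin vice is close to the left tray wall, and the fork clips and plinth are clear.

```bash
cat >> h.py <<'E'
def go(x,y,z,yaw=None):
    s=telemetry.get_state();p=s['tcp_pos'];ps=s['eef_rot'][2]
    print('t',round(s['time_s'],2),'p',np.round(p*1000,1),'rot',np.round(s['eef_rot'],1),'F',np.round(s['contact_force'],1),'w',round(s['gripper_width']*1000,1),'gf',round(s['gripper_force'],1))
    if yaw is not None:
        d=(yaw-ps+180)%360-180; print('spin units',round(-d/5,2)); ps=yaw
    a=np.radians(ps);dx,dy,dz=np.array([x,y,z])-p
    print('travel units (after spin)',np.round(np.array([dx*np.cos(a)+dy*np.sin(a),dx*np.sin(a)-dy*np.cos(a),-dz])/.025,2))
E
python3 - <<'E'
from h import *
np.set_printoptions(precision=4,suppress=True)
print('lip',w('top',(222.5,157.5),.045),w('top',(323.6,162),.045))
print('near bottom z.014',w('top',(212+25/3.33,150+280/3.33),.014),w('top',(212+362/3.33,150+295/3.33),.014))
print('vice',w('top',(212+77/3.33,150+78/3.33),.012),w('top',(212+78/3.33,150+255/3.33),.012))
print('lwall inner top',w('top',(212+41/3.33,150+160/3.33),.014))
im=cv2.cvtColor(cv2.imread('pics/top0.png'),cv2.COLOR_BGR2RGB);hsv=cv2.cvtColor(im,cv2.COLOR_RGB2HSV)
m=(hsv[...,1]<40)&(hsv[...,2]>100);m[:, :355]=0;m[:,430:]=0;m[:200]=0;m[260:]=0
print('holder',rect('top',m,.008))
go(.70,.11,.1,-1)
E
```

```text
lip [0.6601 0.2249 0.045 ] [ 0.6556 -0.0176  0.045 ]
near bottom z.014 [0.4779 0.2296 0.014 ] [ 0.4729 -0.0154  0.014 ]
vice [0.6276 0.1986 0.012 ] [0.4971 0.1923 0.012 ]
lwall inner top [0.5659 0.222  0.014 ]
holder [[502.8, -184.5, 130.1, 63.8, 77.4, [392.0, 229.0]]]
t 0.8 p [228.2 635.2 234.6] rot [-180.    -0.   -19.8] F [-0.1  0.4 -0.5] w 87.6 gf 0.0
spin units -3.75
travel units (after spin) [19.24 20.68  5.38]
```

```bash
python3 -m handwheel '[{"grip":-1,"travel":[0,0,0],"spin":-0.94},{"grip":-1,"travel":[0,0,0],"spin":-0.94},{"grip":-1,"travel":[0,0,0],"spin":-0.94},{"grip":-1,"travel":[0,0,0],"spin":-0.94},{"grip":-1,"travel":[0.93,1,0],"spin":0},{"grip":-1,"travel":[0.93,1,0],"spin":0},{"grip":-1,"travel":[0.93,1,0],"spin":0},{"grip":-1,"travel":[0.93,1,0],"spin":0}]' 20
for i in 1 2; do python3 -m handwheel '[{"grip":-1,"travel":[0.93,1,0],"spin":0},{"grip":-1,"travel":[0.93,1,0],"spin":0},{"grip":-1,"travel":[0.93,1,0],"spin":0},{"grip":-1,"travel":[0.93,1,0],"spin":0},{"grip":-1,"travel":[0.93,1,0],"spin":0},{"grip":-1,"travel":[0.93,1,0],"spin":0},{"grip":-1,"travel":[0.93,1,0],"spin":0},{"grip":-1,"travel":[0.93,1,0],"spin":0}]'; done
python3 -c "
from h import *
go(.69,.107,.03,-1)"
```

```text
time_s: 1.8
tcp_pos: [0.3201, 0.5329, 0.2347]
eef_rot: [-180.0, -0.0, -0.9]
contact_force: [1.0, 0.3, 1.3]
gripper_width: 0.0876
gripper_force: 0.0
time_s: 2.8
tcp_pos: [0.5028, 0.3298, 0.2347]
eef_rot: [-180.0, -0.0, -0.9]
contact_force: [-0.6, 0.4, 0.2]
gripper_width: 0.0878
gripper_force: 0.0
time_s: 3.8
tcp_pos: [0.6855, 0.1267, 0.2346]
eef_rot: [-180.0, -0.0, -1.0]
contact_force: [0.7, 0.1, -0.0]
gripper_width: 0.0877
gripper_force: 0.0
t 3.8 p [685.5 126.7 234.6] rot [-180.   -0.   -1.] F [ 0.7  0.1 -0. ] w 87.7 gf 0.0
spin units 0.01
travel units (after spin) [0.19 0.78 8.18]
```

```bash
python3 -m handwheel '[{"grip":-1,"travel":[0.2,0.8,0],"spin":0},{"grip":-1,"travel":[0,0,1],"spin":0},{"grip":-1,"travel":[0,0,1],"spin":0},{"grip":-1,"travel":[0,0,1],"spin":0},{"grip":-1,"travel":[0,0,1],"spin":0},{"grip":-1,"travel":[0,0,1],"spin":0},{"grip":-1,"travel":[0,0,1],"spin":0},{"grip":-1,"travel":[0,0,0],"spin":0}]'
python3 - <<'E'
from h import *
cap('top');print(models.find_in('top','tray')[:1]); im=cap('top','top1.png')
E
```

```text
time_s: 4.8
tcp_pos: [0.6876, 0.107, 0.0826]
eef_rot: [179.9, 0.2, -1.0]
contact_force: [0.6, 0.4, -0.5]
gripper_width: 0.0876
gripper_force: 0.0
[{'position': [266.5, 262.6], 'p': 0.74}]
```

View pics/top1.png

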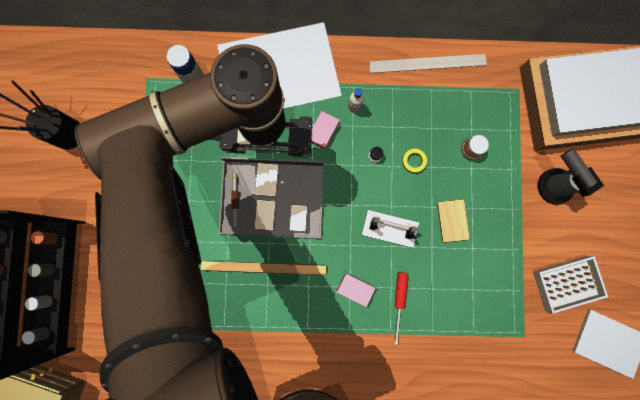

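The tray is unmoved: lip at row 160, its contents in place, gripper behind the lip at px (265,135). Lowering and dragging.

```bash
python3 -m handwheel '[{"grip":-1,"travel":[0,0,0.7],"spin":0},{"grip":-1,"travel":[0,0,0.7],"spin":0},{"grip":-1,"travel":[0,0,0.7],"spin":0},{"grip":-1,"travel":[-0.3,0,0],"spin":0},{"grip":-1,"travel":[-0.3,0,0],"spin":0},{"grip":-1,"travel":[-0.3,0,0],"spin":0},{"grip":-1,"travel":[-0.3,0,0],"spin":0},{"grip":-1,"travel":[-0.3,0,0],"spin":0}]'
python3 -m handwheel '[{"grip":-1,"travel":[-0.3,0,0],"spin":0},{"grip":-1,"travel":[-0.3,0,0],"spin":0},{"grip":-1,"travel":[-0.3,0,0],"spin":0},{"grip":-1,"travel":[-0.3,0,0],"spin":0}]'
python3 -c "
from h import *
cap('side','s2.png');go(.604,.107,.03,-1)"
```

```text
time_s: 5.95
tcp_pos: [0.6525, 0.1085, 0.033]
eef_rot: [-180.0, -0.1, -0.9]
contact_force: [4.7, 0.7, -0.6]
gripper_width: 0.0874
gripper_force: 2.5
time_s: 6.45
tcp_pos: [0.6226, 0.109, 0.0329]
eef_rot: [-180.0, -0.1, -0.9]
contact_force: [5.9, -0.3, 0.4]
gripper_width: 0.0877
gripper_force: 2.6
t 6.5 p [621.5 108.9  32.9] rot [-1.8e+02 -1.0e-01 -9.0e-01] F [2.9 0.4 0. ] w 87.8 gf 2.1
spin units 0.01
travel units (after spin) [-0.7   0.09  0.12]
```

View pics/s2.png

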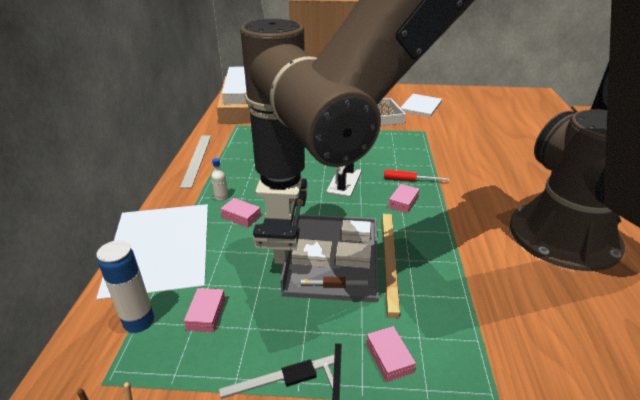

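The tray is dragging well, with its near edge at about column 378 and the stop at 385. Continuing in small steps.

```bash
python3 -m handwheel '[{"grip":-1,"travel":[-0.2,0,0],"spin":0},{"grip":-1,"travel":[-0.2,0,0],"spin":0},{"grip":-1,"travel":[-0.2,0,0],"spin":0},{"grip":-1,"travel":[-0.1,0,0],"spin":0}]'
python3 -m handwheel '[{"grip":-1,"travel":[-0.06,0,0],"spin":0},{"grip":-1,"travel":[-0.06,0,0],"spin":0}]'
python3 -m handwheel '[{"grip":-1,"travel":[-0.06,0,0],"spin":0},{"grip":-1,"travel":[-0.06,0,0],"spin":0}]'
python3 -m handwheel '[{"grip":-1,"travel":[0,0,0],"spin":0},{"grip":-1,"travel":[0,0,0],"spin":0}]'
```

```text
time_s: 7.0
tcp_pos: [0.6075, 0.1099, 0.0335]
eef_rot: [-179.9, -0.4, -0.8]
contact_force: [15.0, -4.1, -2.3]
gripper_width: 0.0877
gripper_force: 7.5
time_s: 7.25
tcp_pos: [0.6073, 0.11, 0.0346]
eef_rot: [-179.9, -0.6, -0.8]
contact_force: [19.9, -7.0, -2.2]
gripper_width: 0.0875
gripper_force: 10.4
time_s: 7.5
tcp_pos: [0.6071, 0.1101, 0.0358]
eef_rot: [-179.8, -0.9, -0.7]
contact_force: [28.1, -10.6, 0.1]
gripper_width: 0.0877
gripper_force: 14.0
time_s: 7.75
tcp_pos: [0.6071, 0.11, 0.0359]
eef_rot: [-179.8, -0.9, -0.8]
contact_force: [25.5, -8.7, -1.4]
gripper_width: 0.0877
gripper_force: 12.9
```

Home against the stop. Backing off and rising, then I'll re-measure.

```bash
python3 -m handwheel '[{"grip":-1,"travel":[0.5,0,0],"spin":0},{"grip":-1,"travel":[0.5,0,0],"spin":0},{"grip":-1,"travel":[0.3,0,-1],"spin":0},{"grip":-1,"travel":[0,0,-1],"spin":0},{"grip":-1,"travel":[0,0,-1],"spin":0},{"grip":-1,"travel":[0,0,-1],"spin":0},{"grip":-1,"travel":[0,0,-1],"spin":0},{"grip":-1,"travel":[0,0,-1],"spin":0}]'
cat > look.py <<'E'
from h import *
import sys
im=cap('top',sys.argv[1]);hsv=cv2.cvtColor(im,cv2.COLOR_RGB2HSV)
roi=np.zeros((400,640),bool);roi[165:270,205:350]=1
print('cases',rect('top',roi&(hsv[...,1]<40)&(hsv[...,2]>135),.032,40))
print('wood',rect('top',roi&(hsv[...,0]>4)&(hsv[...,0]<16)&(hsv[...,1]>110)&(hsv[...,2]<130),.02,15))
g=roi&(hsv[...,1]<90)&((hsv[...,0]<25)|(hsv[...,0]>140)); g=cv2.morphologyEx(g.astype(np.uint8),cv2.MORPH_CLOSE,np.ones((7,7)))
print('tray',rect('top',g,.01,400))
E
python3 look.py t3.png
```

```text
time_s: 8.75
tcp_pos: [0.63, 0.1083, 0.1821]
eef_rot: [180.0, 0.1, -1.0]
contact_force: [-0.1, 0.2, -0.3]
gripper_width: 0.0878
gripper_force: 0.0
cases [[434.2, 5.8, 44.9, 35.6, 1.4, [313.0, 256.0]], [535.1, 71.7, 41.7, 29.6, -67.9, [286.0, 212.0]], [499.4, 163.1, 178.8, 124.3, -5.5, [239.0, 224.0]]]
wood [[403.5, 121.2, 101.1, 16.1, 89.1, [263.0, 266.0]], [496.8, 196.8, 41.2, 14.4, 2.5, [233.0, 226.0]]]
tray [[505.5, 111.2, 249.5, 188.1, 89.2, [269.0, 225.0]]]
```

View pics/t3.png

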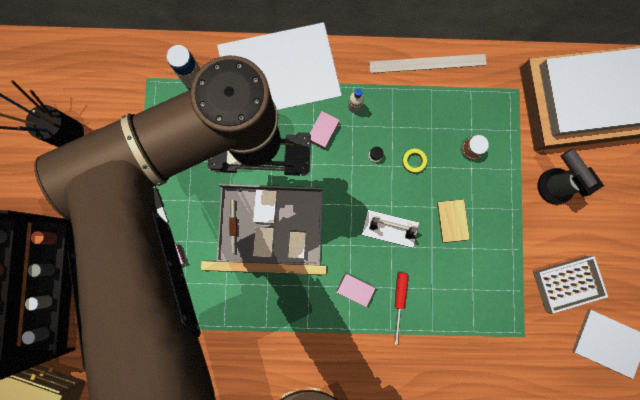

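```bash
cat > ov.py <<'E'
from h import *
import sys
def ov(src,out,boxes,x0,x1,y0,y1,k):
    im=cv2.imread('pics/'+src);im=cv2.convertScaleAbs(cv2.resize(im[y0:y1,x0:x1],None,fx=k,fy=k,interpolation=2),alpha=1.4)
    for cx,cy,L,W,yaw,z in boxes:
        a=np.radians(yaw);q=[]
        for u,v in((1,1),(1,-1),(-1,-1),(-1,1)):
            p=[cx+u*L/2*np.cos(a)-v*W/2*np.sin(a),cy+u*L/2*np.sin(a)+v*W/2*np.cos(a),z]
            q.append((px('top',p)-[x0,y0]+.5)*k)
        cv2.polylines(im,[np.int32(q)],True,(0,0,255),1)
    cv2.imwrite('pics/'+out,im)
E
python3 -c "
from ov import *
ov('t3.png','o3.png',[(.5461,.1213,.078,.05,-3,.032),(.461,.1219,.07,.044,-3,.032),(.4553,.0416,.062,.038,-2.5,.032),(.4968,.1958,.044,.016,2.5,.02),(.5055,.111,.184,.248,-.8,.014)],210,335,180,275,6)
go(.546,.121,.182,-3)"
```

```text
t 8.8 p [631.8 108.7 186. ] rot [-1.8e+02 -1.0e-01 -9.0e-01] F [2.3 1.  3.4] w 87.3 gf 0.0
spin units 0.42
travel units (after spin) [-3.45 -0.31  0.16]
```

View pics/o3.png

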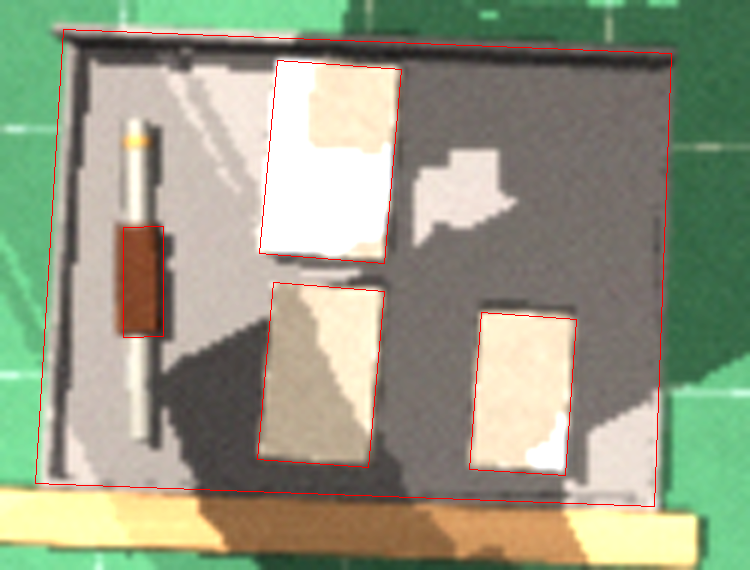

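The overlay matches: all three cases sit within about 1 mm of prediction, and the tray is on the stop. Going for case A.

```bash
python3 -m handwheel '[{"grip":-0.6,"travel":[0,0,0],"spin":0.42},{"grip":-0.6,"travel":[-1,-0.1,0],"spin":0},{"grip":-0.6,"travel":[-1,-0.1,0],"spin":0},{"grip":-0.6,"travel":[-1,-0.1,0],"spin":0},{"grip":-0.6,"travel":[-0.44,0,0],"spin":0},{"grip":-0.6,"travel":[0,0,1],"spin":0},{"grip":-0.6,"travel":[0,0,1],"spin":0},{"grip":-0.6,"travel":[0,0,1],"spin":0}]'
python3 -c "
from h import *
go(.546,.121,.022,-3)"
```

```text
time_s: 9.8
tcp_pos: [0.5452, 0.1204, 0.1057]
eef_rot: [180.0, 0.1, -3.1]
contact_force: [0.1, -0.9, -0.4]
gripper_width: 0.0702
gripper_force: 0.0
t 9.8 p [545.2 120.4 105.7] rot [ 1.8e+02  1.0e-01 -3.1e+00] F [ 0.1 -0.9 -0.4] w 70.2 gf 0.0
spin units -0.02
travel units (after spin) [ 0.03 -0.03  3.35]
```

```bash
python3 -m handwheel '[{"grip":-0.6,"travel":[0,0,1],"spin":0},{"grip":-0.6,"travel":[0,0,1],"spin":0},{"grip":-0.6,"travel":[0,0,0.8],"spin":0},{"grip":-0.6,"travel":[0,0,0.5],"spin":0},{"grip":-0.6,"travel":[0,0,0],"spin":0},{"grip":1,"travel":[0,0,0],"spin":0},{"grip":1,"travel":[0,0,0],"spin":0},{"grip":1,"travel":[0,0,0],"spin":0}]' 20
python3 -m handwheel '[{"grip":1,"travel":[0,0,0],"spin":0},{"grip":1,"travel":[0,0,0],"spin":0},{"grip":1,"travel":[0,0,0],"spin":0}]'
```

```text
time_s: 10.8
tcp_pos: [0.5459, 0.1208, 0.0253]
eef_rot: [-180.0, -0.1, -3.1]
contact_force: [-0.7, 0.0, 1.9]
gripper_width: 0.0501
gripper_force: 20.0
time_s: 11.18
tcp_pos: [0.5458, 0.1207, 0.0253]
eef_rot: [-180.0, -0.1, -3.0]
contact_force: [-0.7, 0.2, 6.0]
gripper_width: 0.0498
gripper_force: 20.0
```

```bash
python3 -m handwheel '[{"grip":1,"travel":[0,0,-0.5],"spin":0},{"grip":1,"travel":[0,0,-1],"spin":0},{"grip":1,"travel":[0,0,-1],"spin":0},{"grip":1,"travel":[0,0,-1],"spin":0},{"grip":1,"travel":[0,0,-1],"spin":0},{"grip":1,"travel":[0,0,-1],"spin":0},{"grip":1,"travel":[0,0,-1],"spin":0},{"grip":1,"travel":[0,0,-0.5],"spin":0}]' 20
python3 - <<'E'
from h import *
im=cv2.cvtColor(cv2.imread('pics/top0.png'),cv2.COLOR_BGR2RGB);hsv=cv2.cvtColor(im,cv2.COLOR_RGB2HSV)
m=(abs(hsv[...,0].astype(int)-21)<6)&(hsv[...,1]>80)&(hsv[...,2]>100);m[:190]=0;m[250:]=0;m[:,:430]=0;m[:,480:]=0
p=rect('top',m,.012);print(p);p=p[0]
go(p[0]/1000,p[1]/1000,.2,p[4])
E
```

```text
time_s: 12.18
tcp_pos: [0.5457, 0.1207, 0.2014]
eef_rot: [-179.9, -0.1, -3.1]
contact_force: [1.1, 0.9, -1.0]
gripper_width: 0.0494
gripper_force: 20.0
[[525.5, -338.8, 98.9, 64.7, 7.3, [453.0, 220.0]]]
t 12.18 p [545.7 120.7 201.4] rot [-1.799e+02 -1.000e-01 -3.100e+00] F [ 1.1  0.9 -1. ] w 49.4 gf 20.0
spin units -2.07
travel units (after spin) [-3.14 18.13  0.06]
```

```bash
python3 -m handwheel '[{"grip":1,"travel":[0,0,0],"spin":-0.7},{"grip":1,"travel":[0,0,0],"spin":-0.7},{"grip":1,"travel":[0,0,0],"spin":-0.67},{"grip":1,"travel":[-0.17,1,0],"spin":0},{"grip":1,"travel":[-0.17,1,0],"spin":0},{"grip":1,"travel":[-0.17,1,0],"spin":0},{"grip":1,"travel":[-0.17,1,0],"spin":0},{"grip":1,"travel":[-0.17,1,0],"spin":0}]' 20
python3 -m handwheel '[{"grip":1,"travel":[-0.17,1,0],"spin":0},{"grip":1,"travel":[-0.17,1,0],"spin":0},{"grip":1,"travel":[-0.17,1,0],"spin":0},{"grip":1,"travel":[-0.17,1,0],"spin":0},{"grip":1,"travel":[-0.17,1,0],"spin":0},{"grip":1,"travel":[-0.17,1,0],"spin":0},{"grip":1,"travel":[-0.17,1,0],"spin":0},{"grip":1,"travel":[-0.17,1,0],"spin":0}]'
python3 -m handwheel '[{"grip":1,"travel":[-0.17,1,0],"spin":0},{"grip":1,"travel":[-0.17,1,0],"spin":0},{"grip":1,"travel":[-0.17,1,0],"spin":0},{"grip":1,"travel":[-0.17,1,0],"spin":0},{"grip":1,"travel":[-0.17,1,0],"spin":0},{"grip":1,"travel":[0,0.1,0],"spin":0},{"grip":1,"travel":[0,0,0],"spin":0}]'
python3 -c "
from h import *
go(.5255,-.3388,.035,7.3)"
```

```text
time_s: 13.18
tcp_pos: [0.5397, -0.007, 0.1992]
eef_rot: [-180.0, 0.1, 7.3]
contact_force: [0.0, 0.3, -1.2]
gripper_width: 0.0493
gripper_force: 20.0
time_s: 14.18
tcp_pos: [0.5314, -0.2096, 0.1992]
eef_rot: [-180.0, 0.0, 7.3]
contact_force: [0.7, -0.4, -1.6]
gripper_width: 0.0498
gripper_force: 20.0
time_s: 15.05
tcp_pos: [0.5267, -0.3378, 0.199]
eef_rot: [-180.0, 0.0, 7.3]
contact_force: [-0.2, 0.0, -1.2]
gripper_width: 0.0497
gripper_force: 20.0
t 15.05 p [ 526.7 -337.8  199. ] rot [-180.     0.     7.3] F [-0.2  0.  -1.2] w 49.7 gf 20.0
spin units -0.01
travel units (after spin) [-0.05  0.04  6.56]
```

```bash
python3 -m handwheel '[{"grip":1,"travel":[-0.05,0.04,1],"spin":0},{"grip":1,"travel":[0,0,1],"spin":0},{"grip":1,"travel":[0,0,1],"spin":0},{"grip":1,"travel":[0,0,1],"spin":0},{"grip":1,"travel":[0,0,1],"spin":0},{"grip":1,"travel":[0,0,1],"spin":0},{"grip":1,"travel":[0,0,0.4],"spin":0},{"grip":1,"travel":[0,0,0],"spin":0}]' 20
python3 -m handwheel '[{"grip":1,"travel":[0,0,0.1],"spin":0},{"grip":1,"travel":[0,0,0.1],"spin":0},{"grip":1,"travel":[0,0,0],"spin":0}]'
```

```text
time_s: 16.05
tcp_pos: [0.5258, -0.3386, 0.0393]
eef_rot: [-180.0, 0.1, 7.3]
contact_force: [0.7, 0.3, -0.3]
gripper_width: 0.0498
gripper_force: 20.0
time_s: 16.42
tcp_pos: [0.526, -0.3392, 0.0349]
eef_rot: [180.0, -0.0, 7.3]
contact_force: [-0.2, -0.1, -1.0]
gripper_width: 0.05
gripper_force: 20.0
```

```bash
python3 -m handwheel '[{"grip":1,"travel":[0,0,0.06],"spin":0},{"grip":1,"travel":[0,0,0.04],"spin":0},{"grip":1,"travel":[0,0,0],"spin":0}]'
python3 -m handwheel '[{"grip":-0.6,"travel":[0,0,0],"spin":0},{"grip":-0.6,"travel":[0,0,0],"spin":0},{"grip":-0.6,"travel":[0,0,0],"spin":0},{"grip":-0.6,"travel":[0,0,-0.6],"spin":0},{"grip":-0.6,"travel":[0,0,-1],"spin":0},{"grip":-0.6,"travel":[0,0,-1],"spin":0},{"grip":-0.6,"travel":[0,0,-1],"spin":0},{"grip":-0.6,"travel":[0,0,-1],"spin":0}]'
python3 -m handwheel '[{"grip":-0.6,"travel":[0,0,-1],"spin":0},{"grip":-0.6,"travel":[0,0,-1],"spin":0},{"grip":-0.6,"travel":[0,-1,0],"spin":0},{"grip":-0.6,"travel":[0,-1,0],"spin":0},{"grip":-0.6,"travel":[0,-1,0],"spin":0},{"grip":-0.6,"travel":[0,-1,0],"spin":0},{"grip":-0.6,"travel":[0,-1,0],"spin":0},{"grip":-0.6,"travel":[0,-1,0],"spin":0}]'
python3 - <<'E'
from h import *
im=cap('top','t4.png');hsv=cv2.cvtColor(im,cv2.COLOR_RGB2HSV)
m=(hsv[...,1]<40)&(hsv[...,2]>135);m[:170]=0;m[270:]=0;m[:,:425]=0;m[:,490:]=0
print(rect('top',m,.040))
go(.461,.122,.2,-3)
E
python3 look.py t4.png
```

```text
time_s: 16.8
tcp_pos: [0.5261, -0.3393, 0.0333]
eef_rot: [180.0, -0.0, 7.3]
contact_force: [-2.1, 1.9, 8.7]
gripper_width: 0.0499
gripper_force: 20.0
time_s: 17.8
tcp_pos: [0.526, -0.3393, 0.1491]
eef_rot: [180.0, -0.0, 7.3]
contact_force: [0.1, -0.1, -0.6]
gripper_width: 0.0701
gripper_force: 0.0
time_s: 18.8
tcp_pos: [0.5068, -0.1897, 0.1982]
eef_rot: [180.0, -0.1, 7.3]
contact_force: [-1.2, 0.9, 0.4]
gripper_width: 0.0702
gripper_force: 0.0
[]
t 18.85 p [ 506.4 -187.8  198.3] rot [-1.8e+02 -1.0e-01  7.3e+00] F [-0.8  1.9 -0.6] w 70.5 gf 0.0
spin units 2.06
travel units (after spin) [ -2.46 -12.28  -0.07]
cases [[504.3, 161.3, 174.6, 128.2, -1.3, [237.0, 229.0]]]
wood [[501.7, 192.2, 41.2, 14.5, 2.4, [235.0, 225.0]]]
tray [[510.9, 73.3, 312.8, 190.0, -89.8, [274.0, 213.0]]]
```

```bash
python3 -c "
from ov import *
ov('t4.png','o4.png',[(.5255,-.3388,.078,.05,7.3,.04),(.461,.1219,.07,.044,-3,.032),(.4553,.0416,.062,.038,-2.5,.032),(.4968,.197,.044,.016,2.5,.02),(.5055,.111,.184,.248,-.8,.014)],200,490,165,290,2.75)"
```

```text
(no output)
```

View pics/o4.png

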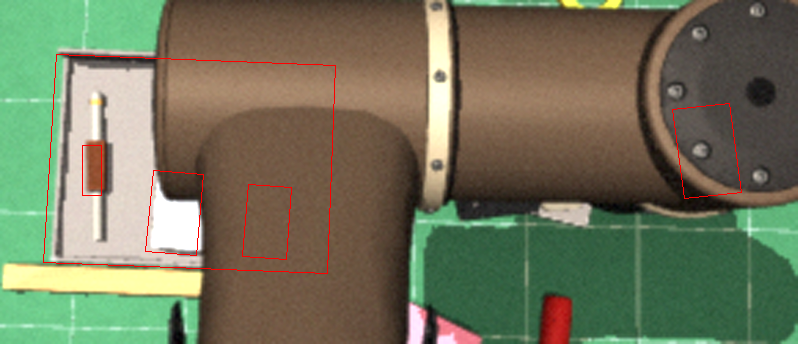

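The tray seems to have been nudged by about 4 mm (the vice moved about 5 mm right and up). I'll move the arm beyond the tray for a clear look.

```bash
python3 -m handwheel '[{"grip":-0.6,"travel":[0,0,0],"spin":0.6},{"grip":-0.6,"travel":[0,0,0],"spin":0.6},{"grip":-0.6,"travel":[0,0,0],"spin":0.46},{"grip":-0.6,"travel":[0.45,-1,0],"spin":0},{"grip":-0.6,"travel":[0.45,-1,0],"spin":0},{"grip":-0.6,"travel":[0.45,-1,0],"spin":0},{"grip":-0.6,"travel":[0.45,-1,0],"spin":0},{"grip":-0.6,"travel":[0.45,-1,0],"spin":0}]'
python3 -m handwheel '[{"grip":-0.6,"travel":[0.45,-1,0],"spin":0},{"grip":-0.6,"travel":[0.45,-1,0],"spin":0},{"grip":-0.6,"travel":[0.45,-1,0],"spin":0},{"grip":-0.6,"travel":[0.45,-1,0],"spin":0},{"grip":-0.6,"travel":[0.45,-1,0],"spin":0},{"grip":-0.6,"travel":[0.45,-1,0],"spin":0},{"grip":-0.6,"travel":[0.45,-1,0],"spin":0},{"grip":-0.6,"travel":[0,0,0],"spin":0}]'
python3 - <<'E'
from ov import *
im=cap('top','t5.png');hsv=cv2.cvtColor(im,cv2.COLOR_RGB2HSV)
m=(hsv[...,1]<40)&(hsv[...,2]>135);m[:170]=0;m[270:]=0;m[:,:425]=0;m[:,490:]=0
print(rect('top',m,.040))
ov('t5.png','o5.png',[(.5255,-.3388,.078,.05,7.3,.04),(.461,.1219,.07,.044,-3,.032),(.4553,.0416,.062,.038,-2.5,.032),(.4968,.197,.044,.016,2.5,.02),(.5055,.111,.184,.248,-.8,.014)],205,335,175,275,6)
E
python3 look.py t5b.png
```

```text
time_s: 19.9
tcp_pos: [0.5659, -0.0661, 0.1979]
eef_rot: [180.0, -0.0, -1.0]
contact_force: [0.1, -0.9, 0.4]
gripper_width: 0.0702
gripper_force: 0.0
time_s: 20.9
tcp_pos: [0.648, 0.1095, 0.1965]
eef_rot: [180.0, 0.0, -0.9]
contact_force: [0.4, -1.1, -0.7]
gripper_width: 0.0703
gripper_force: 0.0
[[527.3, -337.1, 77.3, 50.9, 7.3, [456.0, 219.0]]]
cases [[445.5, 26.3, 30.8, 14.3, 1.5, [304.0, 250.0]], [442.6, 0.1, 56.8, 33.3, 1.4, [315.0, 253.0]], [497.7, 133.7, 175.8, 174.0, 85.0, [244.0, 222.0]]]
wood [[403.8, 110.4, 84.3, 14.0, 88.9, [268.0, 266.0]], [501.7, 192.2, 41.3, 14.5, 2.4, [235.0, 225.0]]]
tray [[508.1, 106.7, 250.1, 189.2, 89.0, [271.0, 223.0]]]
```

View pics/o5.png

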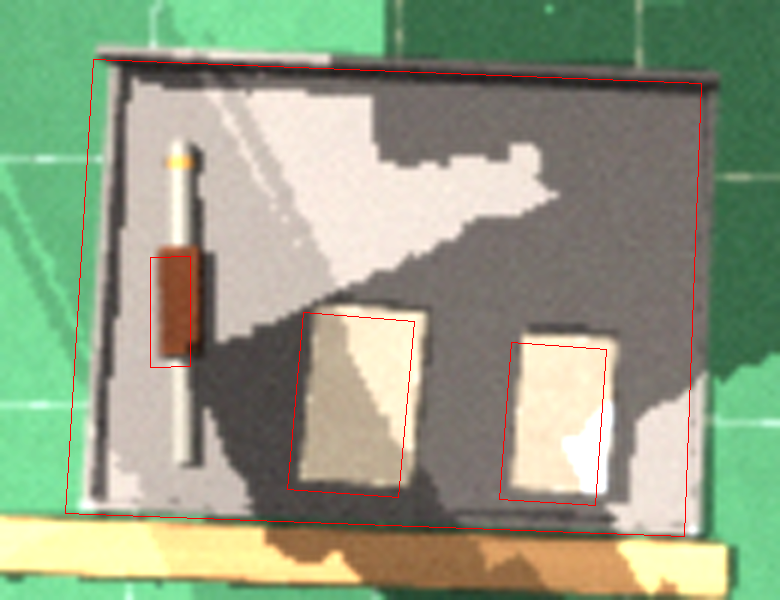

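Column A sits within 2 mm of the plinth centre. The tray was knocked by (+3, -5) mm, so B is at about (0.4645, 0.117) and C at about (0.4585, 0.0375).

```bash
python3 -c "
from h import *
go(.4645,.117,.025,-3)"
```

```text
t 21.0 p [647.1 107.8 196.7] rot [180.   0.  -1.] F [ 0.6 -0.3 -1.2] w 70.2 gf 0.0
spin units 0.41
travel units (after spin) [-7.32  0.01  6.87]
```

```bash
python3 -m handwheel '[{"grip":-0.36,"travel":[0,0,0],"spin":0.41},{"grip":-0.36,"travel":[-1,0,0],"spin":0},{"grip":-0.36,"travel":[-1,0,0],"spin":0},{"grip":-0.36,"travel":[-1,0,0],"spin":0},{"grip":-0.36,"travel":[-1,0,0],"spin":0},{"grip":-0.36,"travel":[-1,0,0],"spin":0},{"grip":-0.36,"travel":[-1,0,0],"spin":0},{"grip":-0.36,"travel":[-1,0,0],"spin":0}]'
python3 -m handwheel '[{"grip":-0.36,"travel":[-0.32,0,1],"spin":0},{"grip":-0.36,"travel":[0,0,1],"spin":0},{"grip":-0.36,"travel":[0,0,1],"spin":0},{"grip":-0.36,"travel":[0,0,1],"spin":0},{"grip":-0.36,"travel":[0,0,1],"spin":0},{"grip":-0.36,"travel":[0,0,0],"spin":0},{"grip":-0.36,"travel":[0,0,0],"spin":0}]'
python3 -c "
from h import *
go(.4645,.117,.025,-3)"
```

```text
time_s: 22.0
tcp_pos: [0.4715, 0.1159, 0.1974]
eef_rot: [-180.0, -0.0, -3.2]
contact_force: [-1.4, 0.3, 0.2]
gripper_width: 0.0598
gripper_force: 0.0
time_s: 22.88
tcp_pos: [0.4649, 0.1169, 0.0731]
eef_rot: [-180.0, -0.1, -3.1]
contact_force: [0.9, 0.4, -0.2]
gripper_width: 0.0598
gripper_force: 0.0
t 22.88 p [464.9 116.9  73.1] rot [-1.8e+02 -1.0e-01 -3.1e+00] F [ 0.9  0.4 -0.2] w 59.8 gf 0.0
spin units -0.02
travel units (after spin) [-0.02 -0.    1.92]
```

```bash
python3 -m handwheel '[{"grip":-0.36,"travel":[0,0,1],"spin":0},{"grip":-0.36,"travel":[0,0,0.9],"spin":0},{"grip":-0.36,"travel":[0,0,0],"spin":0},{"grip":1,"travel":[0,0,0],"spin":0},{"grip":1,"travel":[0,0,0],"spin":0},{"grip":1,"travel":[0,0,0],"spin":0},{"grip":1,"travel":[0,0,0],"spin":0},{"grip":1,"travel":[0,0,0],"spin":0}]' 20
python3 -m handwheel '[{"grip":1,"travel":[0,0,-0.5],"spin":0},{"grip":1,"travel":[0,0,-1],"spin":0},{"grip":1,"travel":[0,0,-1],"spin":0},{"grip":1,"travel":[0,0,-1],"spin":0},{"grip":1,"travel":[0,0,-1],"spin":0},{"grip":1,"travel":[0,0,-1],"spin":0},{"grip":1,"travel":[0,0,-1],"spin":0},{"grip":1,"travel":[0,0,-0.5],"spin":0}]' 20
python3 -c "
from h import *
go(.5265,-.338,.2,7.3)"
```

```text
time_s: 23.88
tcp_pos: [0.4651, 0.1173, 0.0257]
eef_rot: [-179.9, -0.1, -3.0]
contact_force: [-2.1, -0.3, 7.7]
gripper_width: 0.044
gripper_force: 20.0
time_s: 24.88
tcp_pos: [0.4646, 0.1172, 0.2016]
eef_rot: [-179.9, -0.1, -3.1]
contact_force: [0.5, -0.2, -2.0]
gripper_width: 0.0442
gripper_force: 20.0
t 24.88 p [464.6 117.2 201.6] rot [-1.799e+02 -1.000e-01 -3.100e+00] F [ 0.5 -0.2 -2. ] w 44.2 gf 20.0
spin units -2.07
travel units (after spin) [ 0.14 18.37  0.06]
```

```bash
python3 -m handwheel '[{"grip":1,"travel":[0,0,0],"spin":-0.7},{"grip":1,"travel":[0,0,0],"spin":-0.7},{"grip":1,"travel":[0,0,0],"spin":-0.67},{"grip":1,"travel":[0,1,0],"spin":0},{"grip":1,"travel":[0,1,0],"spin":0},{"grip":1,"travel":[0,1,0],"spin":0},{"grip":1,"travel":[0,1,0],"spin":0},{"grip":1,"travel":[0,1,0],"spin":0}]' 20
python3 -m handwheel '[{"grip":1,"travel":[0,1,0],"spin":0},{"grip":1,"travel":[0,1,0],"spin":0},{"grip":1,"travel":[0,1,0],"spin":0},{"grip":1,"travel":[0,1,0],"spin":0},{"grip":1,"travel":[0,1,0],"spin":0},{"grip":1,"travel":[0,1,0],"spin":0},{"grip":1,"travel":[0,1,0],"spin":0},{"grip":1,"travel":[0,1,0],"spin":0}]'
python3 -m handwheel '[{"grip":1,"travel":[0,1,0],"spin":0},{"grip":1,"travel":[0,1,0],"spin":0},{"grip":1,"travel":[0,1,0],"spin":0},{"grip":1,"travel":[0,1,0],"spin":0},{"grip":1,"travel":[0,1,0],"spin":0},{"grip":1,"travel":[0.14,0.37,0],"spin":0},{"grip":1,"travel":[0,0,0],"spin":0},{"grip":1,"travel":[0,0,0],"spin":0}]'
python3 -c "
from h import *
go(.5265,-.338,.062,7.3)"
```

```text
time_s: 25.88
tcp_pos: [0.4798, -0.0079, 0.1994]
eef_rot: [-180.0, 0.0, 7.3]
contact_force: [0.2, 0.1, -1.0]
gripper_width: 0.0436
gripper_force: 20.0
time_s: 26.88
tcp_pos: [0.5052, -0.2061, 0.1993]
eef_rot: [-180.0, 0.0, 7.3]
contact_force: [0.5, -0.4, -0.9]
gripper_width: 0.0438
gripper_force: 20.0
time_s: 27.88
tcp_pos: [0.526, -0.3374, 0.1994]
eef_rot: [-180.0, 0.0, 7.3]
contact_force: [0.5, -0.0, -0.5]
gripper_width: 0.0436
gripper_force: 20.0
t 27.88 p [ 526.  -337.4  199.4] rot [-180.     0.     7.3] F [ 0.5 -0.  -0.5] w 43.6 gf 20.0
spin units 0.0
travel units (after spin) [0.02 0.03 5.5 ]
```

```bash
python3 -m handwheel '[{"grip":1,"travel":[0,0,1],"spin":0},{"grip":1,"travel":[0,0,1],"spin":0},{"grip":1,"travel":[0,0,1],"spin":0},{"grip":1,"travel":[0,0,1],"spin":0},{"grip":1,"travel":[0,0,1],"spin":0},{"grip":1,"travel":[0,0,0.3],"spin":0},{"grip":1,"travel":[0,0,0],"spin":0}]' 20
python3 -m handwheel '[{"grip":1,"travel":[0,0,0.1],"spin":0},{"grip":1,"travel":[0,0,0.06],"spin":0},{"grip":1,"travel":[0,0,0],"spin":0}]'
python3 -m handwheel '[{"grip":1,"travel":[0,0,0.06],"spin":0},{"grip":1,"travel":[0,0,0],"spin":0}]'
```

```text
time_s: 28.75
tcp_pos: [0.5263, -0.3378, 0.0673]
eef_rot: [-180.0, 0.0, 7.3]
contact_force: [0.3, -0.2, -0.7]
gripper_width: 0.0441
gripper_force: 20.0
time_s: 29.12
tcp_pos: [0.5263, -0.3382, 0.0634]
eef_rot: [180.0, -0.0, 7.3]
contact_force: [0.6, -0.7, -1.0]
gripper_width: 0.0439
gripper_force: 20.0
time_s: 29.38
tcp_pos: [0.5264, -0.3383, 0.0618]
eef_rot: [180.0, -0.0, 7.3]
contact_force: [-0.1, 0.2, 0.7]
gripper_width: 0.0437
gripper_force: 20.0
```

```bash
python3 -m handwheel '[{"grip":1,"travel":[0,0,0.03],"spin":0},{"grip":-0.5,"travel":[0,0,0],"spin":0},{"grip":-0.5,"travel":[0,0,0],"spin":0},{"grip":-0.5,"travel":[0,0,0],"spin":0},{"grip":-0.5,"travel":[0,0,-0.6],"spin":0},{"grip":-0.5,"travel":[0,0,-1],"spin":0},{"grip":-0.5,"travel":[0,0,-1],"spin":0},{"grip":-0.5,"travel":[0,0,-1],"spin":0}]'
python3 -m handwheel '[{"grip":-0.4,"travel":[0,0,-1],"spin":0},{"grip":-0.4,"travel":[0,0,-1],"spin":0},{"grip":-0.4,"travel":[0,-1,0],"spin":0},{"grip":-0.4,"travel":[0,-1,0],"spin":0},{"grip":-0.4,"travel":[0,-1,0],"spin":0},{"grip":-0.4,"travel":[0,-1,0],"spin":0},{"grip":-0.4,"travel":[0,-1,0],"spin":0},{"grip":-0.4,"travel":[0,-1,0],"spin":0}]'
python3 -m handwheel '[{"grip":-0.4,"travel":[0,0,0],"spin":0.6},{"grip":-0.4,"travel":[0,0,0],"spin":0.6},{"grip":-0.4,"travel":[0,0,0],"spin":0.46},{"grip":-0.4,"travel":[0.45,-1,0],"spin":0},{"grip":-0.4,"travel":[0.45,-1,0],"spin":0},{"grip":-0.4,"travel":[0.45,-1,0],"spin":0},{"grip":-0.4,"travel":[0.45,-1,0],"spin":0},{"grip":-0.4,"travel":[0.45,-1,0],"spin":0}]'
python3 -m handwheel '[{"grip":-0.4,"travel":[0.45,-1,0],"spin":0},{"grip":-0.4,"travel":[0.45,-1,0],"spin":0},{"grip":-0.4,"travel":[0.45,-1,0],"spin":0},{"grip":-0.4,"travel":[0.45,-1,0],"spin":0},{"grip":-0.4,"travel":[0.45,-1,0],"spin":0},{"grip":-0.4,"travel":[0.45,-1,0],"spin":0},{"grip":-0.4,"travel":[0.45,-1,0],"spin":0},{"grip":-0.4,"travel":[0,0,0],"spin":0}]' | head -2
python3 - <<'E'
from ov import *
im=cap('top','t6.png');hsv=cv2.cvtColor(im,cv2.COLOR_RGB2HSV)
m=(hsv[...,1]<40)&(hsv[...,2]>135);m[:170]=0;m[270:]=0;m[:,:425]=0;m[:,490:]=0
print(rect('top',m,.068))
ov('t6.png','o6.png',[(.526,-.338,.07,.044,7.3,.068),(.4585,.0375,.062,.038,-2.5,.032),(.5005,.1925,.044,.016,2.5,.02),(.508,.1067,.184,.248,-1,.014)],205,335,175,275,6)
E
python3 look.py t6b.png
python3 -c "
from h import *
go(.4585,.0375,.1,-2.5)"
```

```text
time_s: 30.38
tcp_pos: [0.5263, -0.3382, 0.1528]
eef_rot: [180.0, -0.0, 7.3]
contact_force: [0.6, -0.7, -0.0]
gripper_width: 0.0653
gripper_force: 0.0
time_s: 31.38
tcp_pos: [0.5071, -0.1886, 0.202]
eef_rot: [180.0, -0.1, 7.3]
contact_force: [0.6, 1.2, -0.3]
gripper_width: 0.0614
gripper_force: 0.0
time_s: 32.38
tcp_pos: [0.566, -0.0646, 0.2021]
eef_rot: [-180.0, -0.1, -1.0]
contact_force: [0.4, 0.0, -0.6]
gripper_width: 0.0611
gripper_force: 0.0
time_s: 33.38
tcp_pos: [0.6482, 0.1105, 0.2001]
[[525.7, -331.4, 74.8, 53.9, 7.2, [453.0, 219.0]]]
cases [[445.5, 26.3, 30.8, 14.3, 1.5, [304.0, 250.0]], [442.6, 0.1, 56.8, 33.3, 1.4, [315.0, 253.0]], [497.6, 135.3, 174.7, 173.9, -5.5, [243.0, 223.0]]]
wood [[403.8, 111.7, 86.6, 13.8, 89.1, [268.0, 266.0]], [501.7, 192.2, 41.3, 14.5, 2.4, [235.0, 225.0]]]
tray [[509.0, 105.5, 247.7, 187.4, 89.0, [271.0, 223.0]]]
t 33.48 p [647.4 108.8 200.4] rot [180.   0.  -1.] F [-0.1 -0.1 -0.2] w 61.6 gf 0.0
spin units 0.31
travel units (after spin) [-7.42  3.18  4.01]
```

View pics/o6.png

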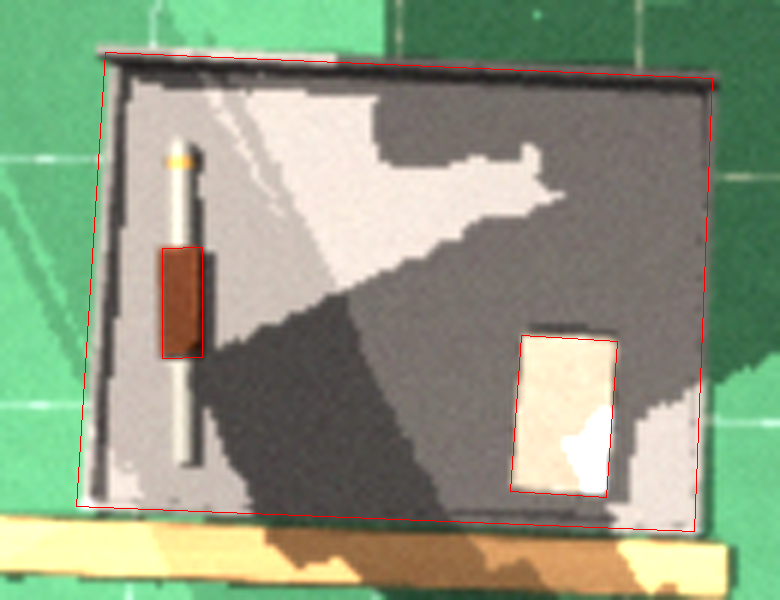

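C matches its overlay (px (298,243) centre) and the tray has not moved since. Picking C.

```bash
python3 -m handwheel '[{"grip":-0.3,"travel":[0,0,0],"spin":0.31},{"grip":-0.3,"travel":[-1,0.45,0],"spin":0},{"grip":-0.3,"travel":[-1,0.45,0],"spin":0},{"grip":-0.3,"travel":[-1,0.45,0],"spin":0},{"grip":-0.3,"travel":[-1,0.45,0],"spin":0},{"grip":-0.3,"travel":[-1,0.45,0],"spin":0},{"grip":-0.3,"travel":[-1,0.45,0],"spin":0},{"grip":-0.3,"travel":[-1,0.45,0],"spin":0}]' | head -2
python3 -m handwheel '[{"grip":-0.3,"travel":[-0.42,0,1],"spin":0},{"grip":-0.3,"travel":[0,0,1],"spin":0},{"grip":-0.3,"travel":[0,0,1],"spin":0},{"grip":-0.3,"travel":[0,0,1],"spin":0},{"grip":-0.3,"travel":[0,0,1],"spin":0},{"grip":-0.3,"travel":[0,0,0],"spin":0},{"grip":-0.3,"travel":[0,0,0],"spin":0}]' | head -2
python3 -c "
from h import *
go(.4585,.0375,.0255,-2.5)"
```

```text
time_s: 34.48
tcp_pos: [0.468, 0.0364, 0.2012]
time_s: 35.35
tcp_pos: [0.4591, 0.0378, 0.0768]
t 35.35 p [459.1  37.8  76.8] rot [-1.8e+02 -1.0e-01 -2.6e+00] F [0.5 0.2 0.2] w 57.1 gf 0.0
spin units -0.02
travel units (after spin) [-0.02  0.01  2.05]
```

```bash
python3 -m handwheel '[{"grip":-0.3,"travel":[0,0,1],"spin":0},{"grip":-0.3,"travel":[0,0,1],"spin":0},{"grip":-0.3,"travel":[0,0,0],"spin":0},{"grip":1,"travel":[0,0,0],"spin":0},{"grip":1,"travel":[0,0,0],"spin":0},{"grip":1,"travel":[0,0,0],"spin":0},{"grip":1,"travel":[0,0,0],"spin":0},{"grip":1,"travel":[0,0,0],"spin":0}]' 20
python3 -m handwheel '[{"grip":1,"travel":[0,0,-0.5],"spin":0},{"grip":1,"travel":[0,0,-1],"spin":0},{"grip":1,"travel":[0,0,-1],"spin":0},{"grip":1,"travel":[0,0,-1],"spin":0},{"grip":1,"travel":[0,0,-1],"spin":0},{"grip":1,"travel":[0,0,-1],"spin":0},{"grip":1,"travel":[0,0,-1],"spin":0},{"grip":1,"travel":[0,0,-0.8],"spin":0}]' 20
python3 -c "
from h import *
go(.5265,-.338,.21,7.3)"
```

```text
time_s: 36.35
tcp_pos: [0.4592, 0.0381, 0.0268]
eef_rot: [-180.0, -0.1, -2.5]
contact_force: [-1.0, -1.0, 8.3]
gripper_width: 0.0376
gripper_force: 20.0
time_s: 37.35
tcp_pos: [0.4583, 0.0378, 0.2102]
eef_rot: [-180.0, -0.1, -2.6]
contact_force: [1.0, 0.0, -1.4]
gripper_width: 0.0379
gripper_force: 20.0
t 37.35 p [458.3  37.8 210.2] rot [-1.8e+02 -1.0e-01 -2.6e+00] F [ 1.   0.  -1.4] w 37.9 gf 20.0
spin units -1.97
travel units (after spin) [7.900e-01 1.526e+01 1.000e-02]
```

```bash
python3 -m handwheel '[{"grip":1,"travel":[0,0,0],"spin":-0.7},{"grip":1,"travel":[0,0,0],"spin":-0.7},{"grip":1,"travel":[0,0,0],"spin":-0.57},{"grip":1,"travel":[0.05,1,0],"spin":0},{"grip":1,"travel":[0.05,1,0],"spin":0},{"grip":1,"travel":[0.05,1,0],"spin":0},{"grip":1,"travel":[0.05,1,0],"spin":0},{"grip":1,"travel":[0.05,1,0],"spin":0}]' 20 | head -2
python3 -m handwheel '[{"grip":1,"travel":[0.05,1,0],"spin":0},{"grip":1,"travel":[0.05,1,0],"spin":0},{"grip":1,"travel":[0.05,1,0],"spin":0},{"grip":1,"travel":[0.05,1,0],"spin":0},{"grip":1,"travel":[0.05,1,0],"spin":0},{"grip":1,"travel":[0.05,1,0],"spin":0},{"grip":1,"travel":[0.05,1,0],"spin":0},{"grip":1,"travel":[0.05,1,0],"spin":0}]' | head -2
python3 -m handwheel '[{"grip":1,"travel":[0.05,1,0],"spin":0},{"grip":1,"travel":[0.05,1,0],"spin":0},{"grip":1,"travel":[0,0.26,0],"spin":0},{"grip":1,"travel":[0,0,1],"spin":0},{"grip":1,"travel":[0,0,1],"spin":0},{"grip":1,"travel":[0,0,1],"spin":0},{"grip":1,"travel":[0,0,0],"spin":0},{"grip":1,"travel":[0,0,0],"spin":0}]'
python3 -c "
from h import *
go(.5265,-.338,.0908,7.3)"
```

```text
time_s: 38.35
tcp_pos: [0.4803, -0.0862, 0.2091]
time_s: 39.35
tcp_pos: [0.5156, -0.2832, 0.2091]
time_s: 40.35
tcp_pos: [0.5261, -0.3382, 0.1347]
eef_rot: [180.0, -0.1, 7.3]
contact_force: [0.1, 0.5, -0.6]
gripper_width: 0.0378
gripper_force: 20.0
t 40.35 p [ 526.1 -338.2  134.7] rot [ 1.8e+02 -1.0e-01  7.3e+00] F [ 0.1  0.5 -0.6] w 37.8 gf 20.0
spin units 0.0
travel units (after spin) [ 0.02 -0.01  1.76]
```

```bash
python3 -m handwheel '[{"grip":1,"travel":[0,0,0.8],"spin":0},{"grip":1,"travel":[0,0,0.7],"spin":0},{"grip":1,"travel":[0,0,0.1],"spin":0},{"grip":1,"travel":[0,0,0.08],"spin":0},{"grip":1,"travel":[0,0,0],"spin":0},{"grip":1,"travel":[0,0,0],"spin":0}]' 20
python3 -m handwheel '[{"grip":1,"travel":[0,0,0.06],"spin":0},{"grip":1,"travel":[0,0,0],"spin":0}]'
```

```text
time_s: 41.1
tcp_pos: [0.5258, -0.3383, 0.0918]
eef_rot: [180.0, -0.0, 7.3]
contact_force: [0.3, 0.1, -1.4]
gripper_width: 0.038
gripper_force: 20.0
time_s: 41.35
tcp_pos: [0.5259, -0.3384, 0.0909]
eef_rot: [180.0, -0.1, 7.3]
contact_force: [-1.3, 2.2, 6.1]
gripper_width: 0.0378
gripper_force: 20.0
```

```bash
python3 -m handwheel '[{"grip":-0.5,"travel":[0,0,0],"spin":0},{"grip":-0.5,"travel":[0,0,0],"spin":0},{"grip":-0.5,"travel":[0,0,0],"spin":0},{"grip":-0.5,"travel":[0,0,-0.6],"spin":0},{"grip":-0.5,"travel":[0,0,-1],"spin":0},{"grip":-0.5,"travel":[0,0,-1],"spin":0},{"grip":-0.5,"travel":[0,0,-1],"spin":0},{"grip":-0.5,"travel":[0,0,-0.5],"spin":0}]' | head -2
python3 -m handwheel '[{"grip":-0.4,"travel":[0,-1,0],"spin":0},{"grip":-0.4,"travel":[0,-1,0],"spin":0},{"grip":-0.4,"travel":[0,-1,0],"spin":0},{"grip":-0.4,"travel":[0,-1,0],"spin":0},{"grip":-0.4,"travel":[0,-1,0],"spin":0},{"grip":-0.4,"travel":[0,-1,0],"spin":0}]' | head -2
python3 -m handwheel '[{"grip":-0.4,"travel":[0,0,0],"spin":0.6},{"grip":-0.4,"travel":[0,0,0],"spin":0.6},{"grip":-0.4,"travel":[0,0,0],"spin":0.46},{"grip":-0.4,"travel":[0.45,-1,0],"spin":0},{"grip":-0.4,"travel":[0.45,-1,0],"spin":0},{"grip":-0.4,"travel":[0.45,-1,0],"spin":0},{"grip":-0.4,"travel":[0.45,-1,0],"spin":0},{"grip":-0.4,"travel":[0.45,-1,0],"spin":0}]' | head -2
python3 -m handwheel '[{"grip":-0.4,"travel":[0.45,-1,0],"spin":0},{"grip":-0.4,"travel":[0.45,-1,0],"spin":0},{"grip":-0.4,"travel":[0.45,-1,0],"spin":0},{"grip":-0.4,"travel":[0.45,-1,0],"spin":0},{"grip":-0.4,"travel":[0.45,-1,0],"spin":0},{"grip":-0.4,"travel":[0.45,-1,0],"spin":0},{"grip":-0.4,"travel":[0.45,-1,0],"spin":0},{"grip":-0.4,"travel":[0,0,0],"spin":0}]' | head -2
python3 - <<'E'
from ov import *
cap('top','t7.png')
ov('t7.png','a.png',[(.526,-.338,.062,.038,7.3,.096),(.526,-.338,.07,.044,7.3,.068),(.526,-.338,.078,.05,7.3,.04)],415,495,180,260,5)
ov('t7.png','b.png',[(.5005,.1925,.044,.016,2.5,.02),(.508,.1067,.184,.248,-1,.014)],210,340,175,255,3)
a=cv2.imread('pics/a.png');b=cv2.imread('pics/b.png');b=cv2.copyMakeBorder(b,0,400-b.shape[0],0,0,0)
cv2.imwrite('pics/o7.png',np.hstack([a,b]))
E
python3 look.py t7b.png;python3 -c "
from h import *
go(.503,.192,.1,2.4)"
```

```text
time_s: 42.35
tcp_pos: [0.5262, -0.3385, 0.1948]
time_s: 43.1
tcp_pos: [0.5062, -0.1886, 0.1924]
time_s: 44.1
tcp_pos: [0.5651, -0.0646, 0.1924]
time_s: 45.1
tcp_pos: [0.6476, 0.1104, 0.1917]
cases [[443.7, 6.1, 59.2, 45.2, 1.4, [314.0, 252.0]], [497.4, 135.5, 174.4, 173.6, -5.5, [243.0, 222.0]]]
wood [[403.7, 102.1, 105.8, 14.0, 89.1, [272.0, 266.0]], [501.7, 192.2, 41.1, 14.5, 2.4, [235.0, 225.0]]]
tray [[508.9, 106.6, 250.0, 187.5, 89.0, [271.0, 223.0]]]
t 45.2 p [646.8 108.7 191.9] rot [180.   0.  -1.] F [ 0.5 -0.2 -0. ] w 61.6 gf 0.0
spin units -0.67
travel units (after spin) [-5.61 -3.57  3.68]
```

View pics/o7.png

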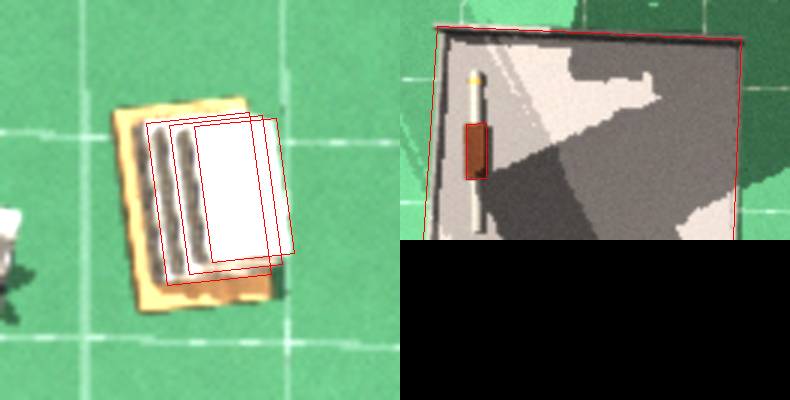

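The stack matches the predicted outlines at all three levels, and the tray is unchanged. The vice is too near the left wall for a deep grasp, so I'll pinch the top of its grip above wall height, shift it inward, then regrasp deeper.

```bash
python3 -m handwheel '[{"grip":0.1,"travel":[0,0,0],"spin":-0.67},{"grip":0.1,"travel":[-1,-0.6,0],"spin":0},{"grip":0.1,"travel":[-1,-0.6,0],"spin":0},{"grip":0.1,"travel":[-1,-0.6,0],"spin":0},{"grip":0.1,"travel":[-1,-0.6,0],"spin":0},{"grip":0.1,"travel":[-1,-0.6,0],"spin":0},{"grip":0.1,"travel":[-0.65,-0.57,0],"spin":0},{"grip":0.1,"travel":[0,0,1],"spin":0}]' | head -2
python3 -m handwheel '[{"grip":0.1,"travel":[0,0,1],"spin":0},{"grip":0.1,"travel":[0,0,1],"spin":0},{"grip":0.1,"travel":[0,0,1],"spin":0},{"grip":0.1,"travel":[0,0,1],"spin":0},{"grip":0.1,"travel":[0,0,0.8],"spin":0},{"grip":0.1,"travel":[0,0,0],"spin":0},{"grip":0.1,"travel":[0,0,0],"spin":0}]' | head -2
python3 -c "
from h import *
go(.502,.192,.024,2.4)"
```

```text
time_s: 46.2
tcp_pos: [0.5022, 0.1926, 0.1694]
time_s: 47.08
tcp_pos: [0.5025, 0.1916, 0.0482]
t 47.08 p [502.5 191.6  48.2] rot [-1.8e+02 -1.0e-01  2.3e+00] F [ 0.9 -0.   0.2] w 39.4 gf 0.0
spin units -0.01
travel units (after spin) [-0.02 -0.02  0.97]
```

```bash
python3 -m handwheel '[{"grip":0.1,"travel":[0,0,0.6],"spin":0},{"grip":0.1,"travel":[0,0,0.37],"spin":0},{"grip":0.1,"travel":[0,0,0],"spin":0},{"grip":0.1,"travel":[0,0,0],"spin":0}]'
python3 -m handwheel '[{"grip":1,"travel":[0,0,0],"spin":0},{"grip":1,"travel":[0,0,0],"spin":0},{"grip":1,"travel":[0,0,0],"spin":0},{"grip":1,"travel":[0,0,0],"spin":0},{"grip":1,"travel":[0,0,0],"spin":0}]' 8
```

```text
time_s: 47.58
tcp_pos: [0.5019, 0.1915, 0.023]
eef_rot: [180.0, 0.0, 2.3]
contact_force: [-0.4, -0.7, -0.5]
gripper_width: 0.0395
gripper_force: 0.0
time_s: 48.2
tcp_pos: [0.502, 0.1916, 0.0232]
eef_rot: [-180.0, -0.0, 2.4]
contact_force: [0.2, 0.7, 2.3]
gripper_width: 0.0159
gripper_force: 8.0
```

Gripped at 16 mm. Dragging 45 mm inward, then opening, lowering and regrasping.

```bash
python3 -m handwheel '[{"grip":1,"travel":[0,0.3,0],"spin":0},{"grip":1,"travel":[0,0.3,0],"spin":0},{"grip":1,"travel":[0,0.3,0],"spin":0},{"grip":1,"travel":[0,0.3,0],"spin":0},{"grip":1,"travel":[0,0.3,0],"spin":0},{"grip":1,"travel":[0,0.3,0],"spin":0},{"grip":1,"travel":[0,0,0],"spin":0},{"grip":1,"travel":[0,0,0],"spin":0}]' 8
python3 -m handwheel '[{"grip":0.2,"travel":[0,0,0],"spin":0},{"grip":0.2,"travel":[0,0,0],"spin":0},{"grip":0.2,"travel":[0,0,0],"spin":0},{"grip":0.2,"travel":[0,0,0.2],"spin":0},{"grip":0.2,"travel":[0,0,0.16],"spin":0},{"grip":0.2,"travel":[0,0,0],"spin":0},{"grip":0.2,"travel":[0,0,0],"spin":0}]' 8
python3 -m handwheel '[{"grip":1,"travel":[0,0,0],"spin":0},{"grip":1,"travel":[0,0,0],"spin":0},{"grip":1,"travel":[0,0,0],"spin":0},{"grip":1,"travel":[0,0,0],"spin":0},{"grip":1,"travel":[0,0,0],"spin":0}]' 40
```

```text
time_s: 49.2
tcp_pos: [0.5038, 0.146, 0.0231]
eef_rot: [180.0, 0.0, 2.3]
contact_force: [1.4, -2.8, 6.5]
gripper_width: 0.0156
gripper_force: 8.0
time_s: 50.08
tcp_pos: [0.5038, 0.1466, 0.014]
eef_rot: [180.0, 0.0, 2.3]
contact_force: [-0.8, -0.4, -0.1]
gripper_width: 0.0352
gripper_force: 0.0
time_s: 50.7
tcp_pos: [0.5039, 0.1466, 0.0142]
eef_rot: [-180.0, -0.0, 2.3]
contact_force: [-0.1, 0.5, 1.2]
gripper_width: 0.0157
gripper_force: 40.0
```

```bash
python3 -m handwheel '[{"grip":1,"travel":[0,0,-0.5],"spin":0},{"grip":1,"travel":[0,0,-1],"spin":0},{"grip":1,"travel":[0,0,-1],"spin":0},{"grip":1,"travel":[0,0,-1],"spin":0},{"grip":1,"travel":[0,0,-1],"spin":0},{"grip":1,"travel":[0,0,-1],"spin":0},{"grip":1,"travel":[0,0,-1],"spin":0},{"grip":1,"travel":[0,0,0],"spin":0}]' 40
for i in 1 2; do python3 -m handwheel '[{"grip":1,"travel":[0,0,0],"spin":1},{"grip":1,"travel":[0,0,0],"spin":1},{"grip":1,"travel":[0,0,0],"spin":1},{"grip":1,"travel":[0,0,0],"spin":1},{"grip":1,"travel":[0,0,0],"spin":1},{"grip":1,"travel":[0,0,0],"spin":1},{"grip":1,"travel":[0,0,0],"spin":1},{"grip":1,"travel":[0,0,0],"spin":1}]' | tail -3;done
python3 -m handwheel '[{"grip":1,"travel":[0,0,0],"spin":1},{"grip":1,"travel":[0,0,0],"spin":1},{"grip":1,"travel":[0,0,0],"spin":1},{"grip":1,"travel":[0,0,0],"spin":1},{"grip":1,"travel":[0,0,0],"spin":1},{"grip":1,"travel":[0,0,0],"spin":0}]' | tail -3
python3 -c "
from h import *
go(.5028,-.1845,.12,-102.6)
print(telemetry.get_state()['joints'])"
```

```text
time_s: 51.7
tcp_pos: [0.5048, 0.1472, 0.1794]
eef_rot: [-179.9, -0.2, 2.4]
contact_force: [0.1, 0.1, -0.1]
gripper_width: 0.0154
gripper_force: 40.0
contact_force: [-0.5, 0.1, 0.1]
gripper_width: 0.0159
gripper_force: 40.0
contact_force: [0.6, -0.5, -0.7]
gripper_width: 0.0159
gripper_force: 40.0
contact_force: [0.5, -0.0, -1.1]
gripper_width: 0.0157
gripper_force: 40.0
t 54.45 p [503.4 146.4 176.2] rot [ 180.    -0.  -102.6] F [ 0.5 -0.  -1.1] w 15.7 gf 40.0
spin units -0.01
travel units (after spin) [12.92 -2.86  2.25]
[ 3.76653206e+01  9.14530764e+00 -2.29715127e+01 -1.40222818e-02
 -5.79307742e+01 -5.02864195e+01]
```

```bash
python3 -m handwheel '[{"grip":1,"travel":[1,-0.22,0],"spin":0},{"grip":1,"travel":[1,-0.22,0],"spin":0},{"grip":1,"travel":[1,-0.22,0],"spin":0},{"grip":1,"travel":[1,-0.22,0],"spin":0},{"grip":1,"travel":[1,-0.22,0],"spin":0},{"grip":1,"travel":[1,-0.22,0],"spin":0},{"grip":1,"travel":[1,-0.22,0],"spin":0},{"grip":1,"travel":[1,-0.22,0],"spin":0}]' 40 | tail -3
python3 -m handwheel '[{"grip":1,"travel":[1,-0.22,0],"spin":0},{"grip":1,"travel":[1,-0.22,0],"spin":0},{"grip":1,"travel":[1,-0.22,0],"spin":0},{"grip":1,"travel":[1,-0.22,0],"spin":0},{"grip":1,"travel":[0.92,-0.22,0],"spin":0},{"grip":1,"travel":[0,0,1],"spin":0},{"grip":1,"travel":[0,0,0.8],"spin":0},{"grip":1,"travel":[0,0,0],"spin":0}]' | tail -3
python3 -c "
from h import *
cap('side','s8.png')
im=cv2.imread('pics/s8.png')[110:230,270:430];cv2.imwrite('pics/o8.png',cv2.resize(im,None,fx=5,fy=5,interpolation=2))
go(.5028,-.1845,.088,-102.6)"
```

```text
contact_force: [0.0, -0.0, -1.3]
gripper_width: 0.0157
gripper_force: 40.0
contact_force: [-0.6, -0.3, 0.4]
gripper_width: 0.0156
gripper_force: 40.0
t 56.5 p [ 502.4 -184.3  131.3] rot [ 179.9   -0.  -102.6] F [ 0.1 -0.7 -0.1] w 15.8 gf 40.0
spin units 0.01
travel units (after spin) [ 0.   -0.02  1.73]
```

View pics/o8.png

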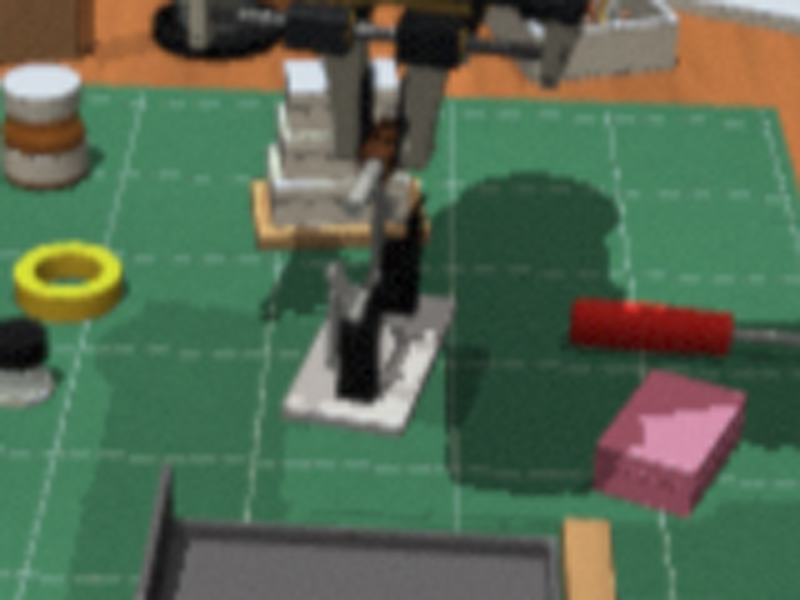

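The vice is level above the forks (rod end at crop (360,190), slot at (350,280)), and the stack is visible behind. Descending.

```bash
python3 -m handwheel '[{"grip":1,"travel":[0,0,0.7],"spin":0},{"grip":1,"travel":[0,0,0.7],"spin":0},{"grip":1,"travel":[0,0,0.3],"spin":0},{"grip":1,"travel":[0,0,0],"spin":0},{"grip":1,"travel":[0,0,0],"spin":0}]' 40
python3 -m handwheel '[{"grip":1,"travel":[0,0,0.15],"spin":0},{"grip":1,"travel":[0,0,0.15],"spin":0},{"grip":1,"travel":[0,0,0],"spin":0}]'
python3 -m handwheel '[{"grip":1,"travel":[0,0,0.15],"spin":0},{"grip":1,"travel":[0,0,0.15],"spin":0},{"grip":1,"travel":[0,0,0],"spin":0}]'
```

```text
time_s: 57.12
tcp_pos: [0.5035, -0.1843, 0.0899]
eef_rot: [-179.9, 0.0, -102.6]
contact_force: [-0.3, -0.2, -0.8]
gripper_width: 0.0158
gripper_force: 40.0
time_s: 57.5
tcp_pos: [0.5025, -0.1842, 0.0812]
eef_rot: [180.0, -0.0, -102.7]
contact_force: [-0.7, 0.3, -0.5]
gripper_width: 0.0153
gripper_force: 40.0
time_s: 57.88
tcp_pos: [0.5025, -0.1842, 0.0736]
eef_rot: [180.0, -0.0, -102.7]
contact_force: [-0.2, -0.1, -0.3]
gripper_width: 0.0157
gripper_force: 40.0
```

```bash
python3 -m handwheel '[{"grip":1,"travel":[0,0,0.12],"spin":0},{"grip":1,"travel":[0,0,0.12],"spin":0},{"grip":1,"travel":[0,0,0],"spin":0}]'
python3 -m handwheel '[{"grip":1,"travel":[0,0,0.12],"spin":0},{"grip":1,"travel":[0,0,0.12],"spin":0},{"grip":1,"travel":[0,0,0],"spin":0}]'
python3 -m handwheel '[{"grip":1,"travel":[0,0,0.1],"spin":0},{"grip":1,"travel":[0,0,0.1],"spin":0},{"grip":1,"travel":[0,0,0],"spin":0}]'
```

```text
time_s: 58.25
tcp_pos: [0.5029, -0.1843, 0.0684]
eef_rot: [-180.0, -0.0, -102.6]
contact_force: [-1.4, -1.0, 3.5]
gripper_width: 0.0157
gripper_force: 40.0
time_s: 58.62
tcp_pos: [0.5028, -0.1842, 0.0616]
eef_rot: [180.0, 0.0, -102.7]
contact_force: [-0.6, -0.3, -0.1]
gripper_width: 0.0156
gripper_force: 40.0
time_s: 59.0
tcp_pos: [0.503, -0.1842, 0.0571]
eef_rot: [-180.0, -0.0, -102.6]
contact_force: [0.0, 0.6, 2.2]
gripper_width: 0.0153
gripper_force: 40.0
```

```bash
python3 -m handwheel '[{"grip":1,"travel":[0,0,0.06],"spin":0},{"grip":1,"travel":[0,0,0],"spin":0}]'
python3 -m handwheel '[{"grip":1,"travel":[0,0,0.08],"spin":0},{"grip":1,"travel":[0,0,0],"spin":0}]'
```

```text
time_s: 59.25
tcp_pos: [0.503, -0.1842, 0.0569]
eef_rot: [-180.0, -0.0, -102.6]
contact_force: [-5.2, 3.8, 15.1]
gripper_width: 0.0158
gripper_force: 40.0
time_s: 59.5
tcp_pos: [0.5031, -0.1843, 0.0567]
eef_rot: [-179.9, -0.0, -102.6]
contact_force: [-9.9, 7.2, 34.8]
gripper_width: 0.0155
gripper_force: 40.0
```

Bottomed out at TCP z 0.0567 (axis about 0.055, 35 N). Relaxing, opening slightly and rising straight up.

```bash
python3 -m handwheel '[{"grip":1,"travel":[0,0,-0.12],"spin":0},{"grip":0.45,"travel":[0,0,0],"spin":0},{"grip":0.45,"travel":[0,0,0],"spin":0},{"grip":0.45,"travel":[0,0,0],"spin":0}]'
python3 -m handwheel '[{"grip":0.45,"travel":[0,0,-0.4],"spin":0},{"grip":0.45,"travel":[0,0,-0.6],"spin":0},{"grip":0.45,"travel":[0,0,-1],"spin":0},{"grip":0.45,"travel":[0,0,-1],"spin":0},{"grip":0.45,"travel":[0,0,-1],"spin":0},{"grip":0.45,"travel":[0,0,-1],"spin":0},{"grip":0.45,"travel":[0,0,0],"spin":0}]'
python3 -m handwheel '[{"grip":0.45,"travel":[-1,0.7,0],"spin":0},{"grip":0.45,"travel":[-1,0.7,0],"spin":0},{"grip":0.45,"travel":[-1,0.7,0],"spin":0},{"grip":0.45,"travel":[-1,0.7,0],"spin":0},{"grip":0.45,"travel":[-1,0.7,0],"spin":0},{"grip":0.45,"travel":[-1,0.7,0],"spin":0},{"grip":0.45,"travel":[-1,0.7,0],"spin":0},{"grip":0.45,"travel":[-1,0.7,0],"spin":0}]'
```

```text
time_s: 60.0
tcp_pos: [0.5026, -0.1842, 0.0561]
eef_rot: [180.0, -0.0, -102.7]
contact_force: [0.5, 0.1, 0.4]
gripper_width: 0.0237
gripper_force: 0.0
time_s: 60.88
tcp_pos: [0.5042, -0.1844, 0.1849]
eef_rot: [-179.7, 0.0, -102.6]
contact_force: [-0.1, 0.8, -0.1]
gripper_width: 0.0244
gripper_force: 0.0
time_s: 61.88
tcp_pos: [0.4093, 0.0424, 0.1817]
eef_rot: [-180.0, 0.0, -102.7]
contact_force: [0.9, 1.0, 0.1]
gripper_width: 0.024
gripper_force: 0.0
```

```bash
python3 -m handwheel '[{"grip":0.45,"travel":[-0.91,-0.9,0],"spin":0},{"grip":0.45,"travel":[-0.91,-0.9,0],"spin":0},{"grip":0.45,"travel":[-0.91,-0.9,0],"spin":0},{"grip":0.45,"travel":[-0.91,-0.9,0],"spin":0},{"grip":0.45,"travel":[-0.91,-0.9,0],"spin":0},{"grip":0.45,"travel":[-0.91,-0.9,0],"spin":0},{"grip":0.45,"travel":[-0.91,-0.9,0],"spin":0},{"grip":0.45,"travel":[-0.91,-0.9,0],"spin":0}]' | head -2
python3 - <<'E'
from ov import *
cap('top','t9.png');cap('side','s9.png')
print(telemetry.get_state()['joints'].round(0))
ov('t9.png','a.png',[(.5028,-.1845,.130,.010,77.4,.055),(.5028,-.1845,.044,.016,77.4,.063)],355,435,195,255,5)
b=cv2.resize(cv2.imread('pics/s9.png')[125:205,305:385],(400,400));a=cv2.copyMakeBorder(cv2.imread('pics/a.png'),0,100,0,0,0)
t=cv2.resize(cv2.imread('pics/t9.png')[150:290,200:500],(400,187));t=cv2.copyMakeBorder(t,0,0,0,400,0)
cv2.imwrite('pics/o9.png',np.vstack([np.hstack([a,b]),t]))
E
python3 look.py t9b.png
```

```text
time_s: 62.88
tcp_pos: [0.6261, 0.1802, 0.1815]
[ 33.  21.  -7.   0. -63. -46.]
cases [[444.1, 38.0, 109.1, 61.6, -88.7, [303.0, 253.0]], [522.7, 180.8, 139.5, 70.4, -12.5, [240.0, 212.0]]]
wood [[404.0, 173.6, 138.6, 16.6, -88.7, [240.0, 266.0]]]
tray [[531.8, 128.5, 295.2, 231.5, 88.8, [259.0, 213.0]]]
```

View pics/o9.png

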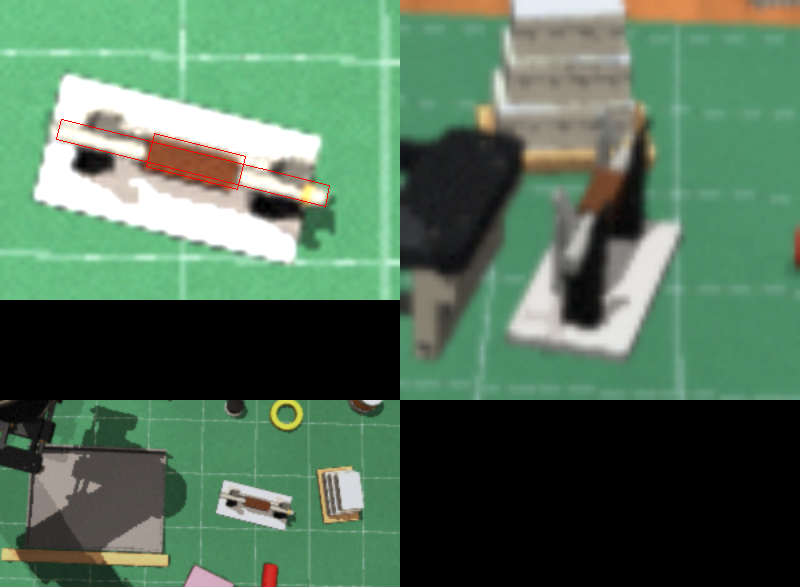

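The vice is seated (box and image agree within 1 mm), the jaw is upright and shut over the rod, and the stack is square. As a final touch I'll nudge the tray back against the stop to remove the ~4 mm gap left by the knock.

```bash
python3 -c "
from h import *
go(.642,.107,.03,-90)"
```

```text
t 63.02 p [625.9 180.2 180.6] rot [ 1.799e+02 -1.000e-01 -1.027e+02] F [-0.1 -0.2 -0.3] w 23.9 gf 0.0
spin units -2.53
travel units (after spin) [ 2.93 -0.64  6.03]
```

```bash
python3 -m handwheel '[{"grip":1,"travel":[0,0,0],"spin":-0.9},{"grip":1,"travel":[0,0,0],"spin":-0.9},{"grip":1,"travel":[0,0,0],"spin":-0.7},{"grip":1,"travel":[1,-0.64,0],"spin":0},{"grip":1,"travel":[1,0,0],"spin":0},{"grip":1,"travel":[0.93,0,0],"spin":0},{"grip":1,"travel":[0,0,1],"spin":0},{"grip":1,"travel":[0,0,1],"spin":0}]' 10
python3 -m handwheel '[{"grip":1,"travel":[0,0,1],"spin":0},{"grip":1,"travel":[0,0,1],"spin":0},{"grip":1,"travel":[0,0,1],"spin":0},{"grip":1,"travel":[0,0,0.9],"spin":0},{"grip":1,"travel":[0,0,0],"spin":0}]' 
python3 -m handwheel '[{"grip":1,"travel":[0,0.3,0],"spin":0},{"grip":1,"travel":[0,0.2,0],"spin":0},{"grip":1,"travel":[0,0.15,0],"spin":0},{"grip":1,"travel":[0,0.15,0],"spin":0},{"grip":1,"travel":[0,0,0],"spin":0}]'
```

```text
time_s: 64.03
tcp_pos: [0.6409, 0.105, 0.1317]
eef_rot: [-179.9, 0.0, -90.2]
contact_force: [-0.1, 0.9, -0.0]
gripper_width: 0.0001
gripper_force: 0.0
time_s: 64.65
tcp_pos: [0.6396, 0.1051, 0.0326]
eef_rot: [179.8, -0.1, -90.2]
contact_force: [0.2, 0.1, 0.0]
gripper_width: 0.0007
gripper_force: 0.0
time_s: 65.28
tcp_pos: [0.6211, 0.1066, 0.0343]
eef_rot: [-180.0, 0.0, -90.1]
contact_force: [0.1, -0.5, -0.3]
gripper_width: 0.0007
gripper_force: 0.0
```

```bash
for i in 1 2 3; do python3 -m handwheel '[{"grip":1,"travel":[0,0.1,0],"spin":0},{"grip":1,"travel":[0,0.1,0],"spin":0},{"grip":1,"travel":[0,0,0],"spin":0}]' | sed -n '2p;4p'; done
```

```text
tcp_pos: [0.6163, 0.1065, 0.034]
contact_force: [0.8, -0.2, -0.3]
tcp_pos: [0.6125, 0.107, 0.0345]
contact_force: [5.1, -1.5, -2.9]
tcp_pos: [0.6121, 0.1072, 0.0366]
contact_force: [15.8, -6.4, -0.8]
```

```bash
python3 -m handwheel '[{"grip":1,"travel":[0,-0.5,0],"spin":0},{"grip":1,"travel":[0,-0.7,0],"spin":0},{"grip":1,"travel":[0,0,-1],"spin":0},{"grip":1,"travel":[0,0,-1],"spin":0},{"grip":1,"travel":[0,0,-1],"spin":0},{"grip":1,"travel":[0,0,-1],"spin":0},{"grip":1,"travel":[0,0,-1],"spin":0},{"grip":1,"travel":[0,0,0],"spin":0}]'
python3 - <<'E'
from ov import *
cap('top','t10.png')
ov('t10.png','o10.png',[(.5055,.1067,.184,.248,-1,.014),(.526,-.338,.062,.038,7.3,.096),(.5028,-.1845,.130,.010,77.4,.055),(.4006,.120,.022,.3,-.8,.018)],195,495,160,280,2.6)
E
```

```text
time_s: 67.4
tcp_pos: [0.637, 0.1068, 0.161]
eef_rot: [-179.9, 0.1, -90.1]
contact_force: [-0.3, 0.3, -0.0]
gripper_width: 0.0004
gripper_force: 0.0
```

View pics/o10.png

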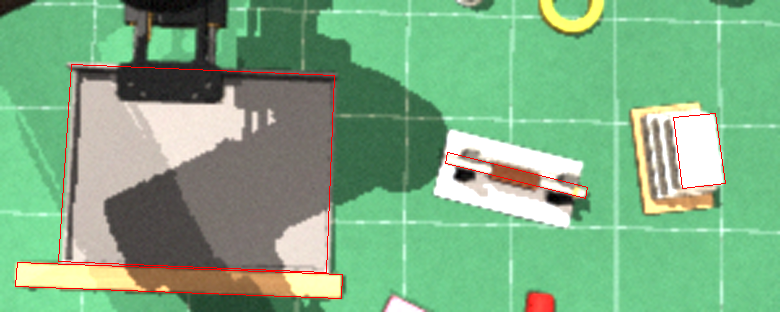

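The tray's near edge lies along the stop, the vice is in the forks, and the stack is on the plinth. Handing in.

```bash
python3 -c "
from plant import close_job
print(close_job())"
```

```text
the job is handed in; nothing more can be done
None
```

I handed the job in at about 67 s; no verdict came back, but the last pictures show the empty tray against the stop, the pin vice seated with the jaw shut, and cases A, B and C (D was absent) stacked squarely on the plinth.

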